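# Gauge the bore of a bushing with a spring bore gauge

## Robot

A 6-joint arm with a two-finger parallel gripper is mounted at the origin on a cart in front of the work surface, level with it; the furniture and walls round the work are solid. World frame = base frame: x ahead of the robot, y to its left, z up, the work surface at z = 0. Lengths are in m, angles in rad, forces in N, time in s.
With the tool pointing down it reaches from about 0.375 to 0.9 m from the base axis. Payload 3.1 kg.
Tool frame: the origin (TCP) lies midway between the tips of the shut fingers; the grasp point (between the pads) lies 19 mm behind it (bot.pinch_z is the z of the grasp point in the tool frame, in m); z points along the fingers, y is the line along which they close (so a half turn about z gives the same grasp; the last joint's range is limited). The gripper opens to 87 mm and grips with 3 to 60 N. Pads are 19 mm wide; open, the fingers measure 117 mm over their backs; the gripper's body (75 mm by 190 mm) begins 51 mm behind the grasp point.
Start: joints at [-1.363, 0.527, 1.433, -0, 1.181, -0.178], TCP at [0.236, -0.579, 0.223] pointing down, gripper open.
Joint ranges: [-3.08, 3.08], [-0.75, 2.2], [0.22, 2.44], [-1.43, 4.57], [0, 2.65], [-2.85, 2.85]. Speed limits (rad/s): [2.79, 2.79, 3.14, 3.14, 3.14, 3.14].

## Interface

Orientations are given as a rotation vector (axis times angle).
In Python, from workcell import bot gives the robot as it stands.
- The arm moves only by the tool apply_moves, never from a script. Its argument "commands" is a list of rows, each an object of numbers: "gripper": the opening, from 0 (shut) to 1 (fully open); "dx", "dy", "dz": the shift along the tool's x, y, z in cm; "yaw": the turn about the tool's z in rad. In form: [{"gripper": .., "dx": .., "dy": .., "dz": .., "yaw": ..}, ...]. A call has 1 to 8 rows; each row shifts and turns the commanded pose from where the row before left it, along the tool's axes as they then stand; what a row does not reach is not made up. A row lasts 1/10 s, in which the tool goes at most 50 mm and 8.59 degrees, less where a joint would pass 70% of its speed; a pose out of reach is approached as far as the arm can. A call with a gripper value outside its range is refused whole. The fingers move at their own pace and stop on an object; "newtons" is the grip in N (left out, the last holds). Time passes only in rows, so rows that do not move let the fingers close. It gives the time, the measured TCP pose, the force, the opening and the grip force at its end, in the units of the state.
- bot.get_obs(): the state, without advancing time (a new reading comes with each control period).
- bot.get_image(name): name is "scene" or "side" or "wrist"; returns the picture (420x560x3 uint8, red, green, blue); there is no depth.
- bot.camera_params(name): a dict with "fov_y" (degrees; the focal length in pixels is half the picture's height over the tangent of half this angle, whatever the lens; pixels are square), "cx", "cy" (the principal point, pixels), "xyz" and "attitude" of the camera in the world. Camera axes: x right, y down, z forward; pixel columns grow to the right and rows downward; lengths in m; the calibration is good to about 2 mm. A picture is of the moment at which its call begins: read the wrist's pose just before it. camera_params takes no time and is no camera call; for the wrist camera it gives the pose at the moment of the call.
- bot.sign_off(): hands the job in; it is judged then, once.
The state is a dict: "clock": time; "q": joint angles; "qd": joint speeds; "joint_efforts": joint torques, N m; "eef_pos": TCP position; "eef_rot": TCP orientation; "ft_force": force on the tool from outside, world axes, zero at the start; "moment": the same for the moment, N m; "gripper_width": opening from 0.0 (shut) to 1.0 (fully open); "gripper_force": force on a finger pad.
Only numpy, scipy, OpenCV 4.12 (cv2) and the standard library are available. Lean on these libraries where they do the work, as an engineer would, in place of code of your own. Each camera call takes 0.05 s, during which the arm holds its last target. There are 200 camera calls.

## Task

Check the bore of the tall flanged bushing with the spring bore gauge: squeeze the gauge's two wings to draw its plungers in, lower it gently into the bushing until you feel its foot rest on the stop inside, neither pushing hard on the stop nor dropping the gauge on to it, and let go so that the plungers spring out against the bore. With the gauge standing there, push the lock cap on its top down until the gauge locks, without forcing it. Then lift the gauge out by the plain sides of its handle, so that the locked size is kept, and stand it back upright in its round rest, leaving the wrench, the stopwatch and the small steel cap alone.

Things in the scene. Friction and masses are not known exactly. Their poses are not given: they have to be found in the camera images.
- gauge: Spring bore gauge, steel, 152 mm tall, about 0.28 kg, at the start standing upright in the round rest at any yaw. Origin: centre of its foot's underside; z up along it; plungers and wings along its +-y. Head (foot) 31 mm diameter, z 0 to 24 mm; plunger tips at z = 12 mm; stem 12 mm diameter. Let go on the stop it stands by itself; its plungers press on the bore with about 1 N each.
- handle (a point): Centre of the gauge's handle block, 114 mm above its foot; axes as the gauge's. Block 24 mm along x, 14 mm along y, z +-22 mm. Its plain grooved faces at x = +-12 mm are for lifting without touching the wings. The two wings are upright plates on its +y and -y sides, 18 mm wide along x, from 20 mm below to 18 mm above this point.
- wing_a (a joint): Extension of each plunger, m; both wings and plungers move together, mirror-wise. Wings 26 mm + 2 x value over their outer faces, plunger tips 34 mm + 2 x value across: 0 squeezed fully in, 0.007 fully out (the start), about 0.002 on the 38 mm bore. A 1 N spring pushes each out. The lock holds against the springs, but squeezing the wings still forces them in and spoils the size.
- cap (a joint): Travel of the lock cap on top of the gauge, m: 0 up (unlocked, the start), about 0.005 down, where the clamp bites and it stops hard (counts as locked above 0.004). It slides under 9 N, rising to 15 N as the clamp bites, and stays where it is left; 14 to 20 N locks it. More than 25 N from the fingers is forcing it.
- cap_top (a point): Centre of the lock cap's top face (18 mm diameter disc), 152 mm above the gauge's foot when the cap is up; moves down with the cap.
- bushing: The tall flanged bushing, steel, fixed: 62 mm outer diameter, 85 mm tall, flange 88 mm diameter, 8 mm thick, vertical bore 38 mm diameter. Origin: centre of its underside on the bench, z up. Inside is a flat rubber-faced stop (gives under 1 mm), 49 to 69 mm below the mouth: its depth differs each time and is not measured, so feel for it. Over 20 N between gauge and stop while lowering (35 N later) is forcing it; letting go over 1 mm above the stop drops it.
- bushing_mouth (a point): Centre of the tall bushing's mouth at its top rim, 85 mm above the bench; 3 mm chamfer round the bore.
- short_bushing: Another flanged bushing, fixed, shorter (50 mm tall, 66 mm outer diameter) with a wider bore, 50 mm; not the one to gauge. Origin: centre of its underside. It and the tall one may stand in either place.
- rest: Round black rest for the gauge, fixed: a dish 76 mm outer diameter, 22 mm tall, hollow 60 mm diameter, floor 5 mm above the bench. Origin: centre of its underside on the bench.
- wrench: Small combination wrench, 162 x 29 x 8 mm, lying on the bench; a bystander. Origin: centre of its underside.
- stopwatch: Stopwatch, 63 x 52 x 16 mm, lying on the bench; a bystander. Origin: centre of its underside.
- load_cap: Small stepped steel load cap, 49 mm diameter, 24 mm tall; a bystander. Origin: centre of its underside.

How it is judged:
On the way, in this order (a step that is already met when the one before it is completed fails the run):
1. the gauge is let go standing on the stop in the tall bushing, plungers out against the bore, lock cap still up (z of gauge in the frame of bushing below 0.0385 m and horizontal distance between gauge and bushing below 0.006 m and angle between gauge's own z axis and vertical below 0.15 rad and value of joint wing_a between 0.001 and 0.0035 m and value of joint cap below 0.002 m and contact force between the fingers and gauge below 0.5 N), for 0.2 s.
2. the lock cap is pushed down while the gauge stands in the bushing with its plungers on the bore (z of gauge in the frame of bushing below 0.0385 m and horizontal distance between gauge and bushing below 0.006 m and angle between gauge's own z axis and vertical below 0.15 rad and value of joint wing_a between 0.001 and 0.0035 m and value of joint cap above 0.004 m), for 0.2 s.
3. the gauge is lifted clear out of the bushing, still locked at the bore's size (z of gauge in the frame of bushing above 0.09 m and value of joint wing_a between 0.001 and 0.0035 m and value of joint cap above 0.004 m), for 0.1 s.
At the end, for the whole second after the job is handed in: The gauge stands upright (within 0.1 rad) on the floor of its round rest (foot within 13.5 mm of the rest's centre, 3 to 8 mm above the bench), released and still, lock cap down (above 0.004 m), plunger extension still 0.001 to 0.0035 m (the 38 mm bore) (horizontal distance between gauge and rest below 0.0135 m and z of gauge in the frame of rest between 0.003 and 0.008 m and angle between gauge's own z axis and vertical below 0.1 rad and linear speed of gauge below 0.02 m/s and value of joint cap above 0.004 m and value of joint wing_a between 0.001 and 0.0035 m); the robot touches nothing.
It fails at once if the gauge is pushed hard while being put in: more than 20 N between it and the tall bushing or the stop inside, lock cap still up and not being pressed (contact force between gauge and bushing above 20 N and value of joint cap below 0.002 m and contact force between the fingers and cap below 0.5 N).
It fails at once if the gauge is dropped in the tall bushing instead of being let go on the stop (z of gauge in the frame of bushing below 0.06 m and horizontal distance between gauge and bushing below 0.02 m and contact force between the fingers and gauge below 5 N and linear speed of gauge above 0.12 m/s).
It fails at once if the gauge is forced: more than 35 N between it and the tall bushing or the stop inside (contact force between gauge and bushing above 35 N).
It fails at once if the lock cap is forced: more than 25 N from the fingers (contact force between the fingers and cap above 25 N).
It fails at once if the wrench, the stopwatch or the small steel cap is moved more than 20 mm (distance of any of wrench, stopwatch, load_cap from where it was at the start of the episode above 0.02 m).
It also fails if it takes over 72 s, if anything falls off the work surface, if the arm or the gripper's body presses on something with over 40 N, if the wrist force passes 120 N, or if a joint passes its speed limit or range.

## Working session

There is one attempt and no reset: what is moved stays moved. The work goes in short steps, Python scripts to look and compute and a tool call to move; the robot and the scene stay as the last step left them, time stands still between calls to the robot, and variables do not carry over. Pictures are saved under pics/ and viewed, at most 10 in all, crops included, and the job is handed in when it is done.

Besides the shell and the picture viewer there is one more tool, called as name([rows], argument=value, ...), one row to a line, values as JSON. apply_moves: Moves the arm, as the interface text tells. Its arguments: {"type":"object","properties":{"commands":{"type":"array"},"newtons":{"type":"number"}},"required":["commands"]}

```bash
mkdir -p pics; ls; python3 - <<'E'
from workcell import bot
import cv2
o=bot.get_obs(); print(o, bot.pinch_z)
for n in ("scene","side","wrist"):
    print(n,bot.camera_params(n))
    cv2.imwrite(f"pics/{n}0.png",bot.get_image(n)[:,:,::-1])
E
```

```text
pics
{'clock': 0.0, 'q': array([-1.36246395e+00,  5.28477167e-01,  1.43392305e+00, -2.13417446e-05,
        1.18140525e+00, -1.78496027e-01]), 'qd': array([ 0.00025522, -0.00033418, -0.00127987,  0.00171582,  0.00235224,
       -0.00119453]), 'joint_efforts': array([ 1.68197294e-03, -4.40033305e+01, -1.76592529e+01,  6.33549714e-02,
        5.82508184e-02, -1.59969100e-04]), 'eef_pos': array([ 0.23564954, -0.5780639 ,  0.22155829]), 'eef_rot': array([-3.08084013e+00, -6.03434545e-01,  8.27900419e-05]), 'ft_force': array([0.06185534, 0.31812644, 0.81410387]), 'moment': array([-0.05783261,  0.02410109,  0.05365731]), 'gripper_force': 0.0, 'gripper_width': 1.0024476733595757} -0.0187
scene {'fov_y': 45.305262484823025, 'cx': 282.1339460971834, 'cy': 212.7705280607468, 'xyz': array([0.05361896, 0.53959197, 0.96662075]), 'attitude': array([-0.96818236,  2.52693972, -0.97996621])}
side {'fov_y': 55.5957517827992, 'cx': 282.5093715690555, 'cy': 205.31911977787263, 'xyz': array([ 0.48419925, -0.86718368,  0.58275783]), 'attitude': array([-2.07943779,  0.11903986, -0.07242334])}
wrist {'fov_y': 70.25697637135868, 'cx': 281.52764836139613, 'cy': 210.79990872141911, 'xyz': array([ 0.31340924, -0.5466841 ,  0.38353147]), 'attitude': array([ 2.38881564, -1.60423949, -0.25046847])}
```

View pics/scene0.png

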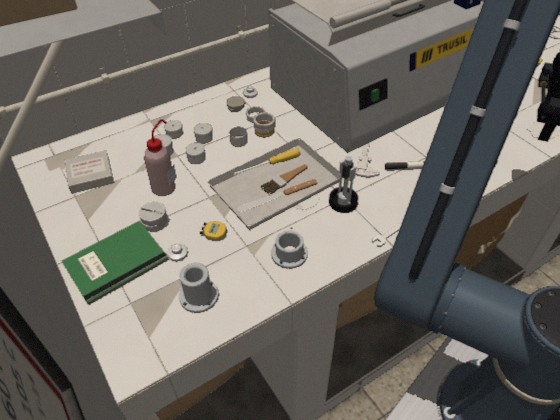

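View pics/side0.png

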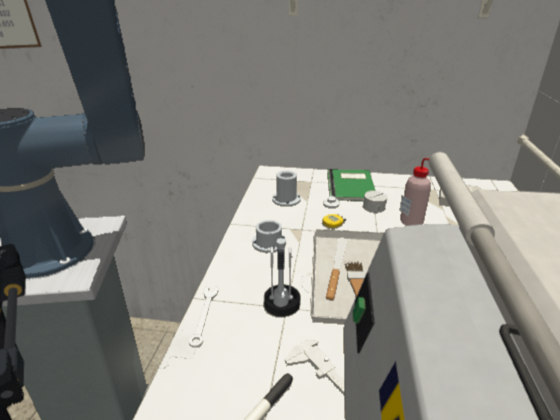

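The scene picture shows the gauge in its black rest (344,195), the short bushing at (289,247) and the tall one at (197,285). In the side picture these are at (282,295), (268,235) and (287,187), and the wrench is at (203,315).

```bash
cat > h.py <<'E'
import numpy as np, cv2
from scipy.spatial.transform import Rotation as R
from workcell import bot
def cam(n):
    p=bot.camera_params(n); f=210/np.tan(np.radians(p['fov_y']/2))
    return dict(f=f,c=np.array([p['cx'],p['cy']]),t=np.array(p['xyz']),R=R.from_rotvec(p['attitude']).as_matrix())
def ray(c,uv):
    d=c['R']@np.array([*((np.array(uv)-c['c'])/c['f']),1.]); return d/np.linalg.norm(d)
def onz(c,uv,z):
    d=ray(c,uv); return c['t']+d*(z-c['t'][2])/d[2]
def proj(c,P):
    q=(np.atleast_2d(P)-c['t'])@c['R']; return q[:,:2]/q[:,2:]*c['f']+c['c']
E
python3 - <<'E'
from h import *
s=cam('scene');d=cam('side')
for n,a,b in (("rest",(344,201),(282,299)),("short",(289,262),(268,243)),("tall",(198,297),(287,198)),("wrench",(378,239),(203,315))):
    print(n,onz(s,a,.005),onz(d,b,.005))
# composite of zoomed crops
A=cv2.imread('pics/scene0.png');B=cv2.imread('pics/side0.png')
def cr(I,u,v,w,h): return cv2.resize(I[v:v+h,u:u+w],(400,300),interpolation=cv2.INTER_CUBIC)
cv2.imwrite('pics/c1.png',np.vstack([np.hstack([cr(A,300,140,100,75),cr(A,150,250,100,75)]),np.hstack([cr(B,232,235,106,80),cr(B,245,150,100,75)])]))
E
```

```text
rest [ 0.55158916 -0.25274136  0.005     ] [ 0.55685519 -0.24145625  0.005     ]
short [ 0.52695258 -0.00517849  0.005     ] [ 0.54492146 -0.03421253  0.005     ]
tall [0.61447936 0.20467752 0.005     ] [0.62296948 0.19972796 0.005     ]
wrench [ 0.41000833 -0.20486594  0.005     ] [ 0.39562615 -0.26918827  0.005     ]
```

View pics/c1.png

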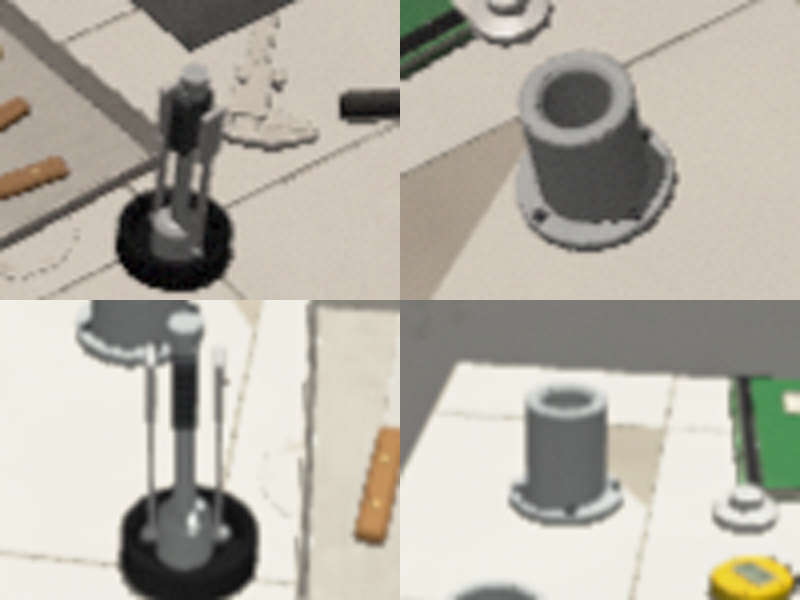

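```bash
python3 - <<'E'
from h import *
s=cam('scene');d=cam('side')
def tri(a,b):
    r=[(s['t'],ray(s,a)),(d['t'],ray(d,b))]
    M=[np.eye(3)-np.outer(v,v) for _,v in r]
    return np.linalg.solve(sum(M),sum(m@t for m,(t,_) in zip(M,r)))
for n,a,b,z in (("cap",(348.5,158),(281,241),.157),("wL",(342,162.5),(271.75,247.7),.137),("wR",(353.25,167.5),(290,248.2),.137),("mouth",(194.25,274.5),(286.5,175.5),.085)):
    print(n,onz(s,a,z),onz(d,b,z),tri(a,b))
w=cam('wrist'); o=bot.get_obs()
T=R.from_rotvec(o['eef_rot']).as_matrix(); print("tool",T,"\ncam in tool",T.T@(w['t']-o['eef_pos']),T.T@w['R'])
E
```

```text
cap [ 0.55236522 -0.2499061   0.157     ] [ 0.55382884 -0.24954027  0.157     ] [ 0.55315805 -0.25005318  0.15700123]
wL [ 0.56655224 -0.24540252  0.137     ] [ 0.53688835 -0.2410856   0.137     ] [ 0.54867621 -0.23859534  0.1419286 ]
wR [ 0.535078   -0.24916934  0.137     ] [ 0.57153538 -0.24666847  0.137     ] [ 0.55544213 -0.25500458  0.13470745]
mouth [0.61637945 0.20015188 0.085     ] [0.61980991 0.19121247 0.085     ] [0.61998413 0.19856345 0.08103383]
tool [[ 9.26122919e-01  3.77221678e-01 -3.80222315e-04]
 [ 3.77221755e-01 -9.26121376e-01  1.71588367e-03]
 [ 2.95136505e-04 -1.73254732e-03 -9.99998456e-01]] 
cam in tool [ 8.39508737e-02 -1.13334722e-04 -1.61854362e-01] [[ 9.20524911e-04 -9.53211290e-01 -3.02303471e-01]
 [ 9.99999576e-01  8.78149897e-04  2.76087217e-04]
 [ 2.29830978e-06 -3.02303597e-01  9.53211695e-01]]
```

apply_moves([
  {"gripper": 1,"dz": -0.5,"yaw": -0.148},
  {"gripper": 1,"dz": -0.5,"yaw": -0.148},
  {"gripper": 1,"dz": -0.5,"yaw": -0.148},
  {"gripper": 1,"dz": -0.5,"yaw": -0.148},
  {"gripper": 1,"dz": -0.5,"yaw": -0.148},
  {"gripper": 1,"dz": -0.5,"yaw": -0.148},
  {"gripper": 1,"yaw": -0.148},
  {"gripper": 1,"yaw": -0.148},
])

```text
$.commands[0]: bad value
```

apply_moves([
  {"dx": 3.3,"dy": 3.2},
  {"dx": 3.3,"dy": 3.2},
  {"dx": 3.3,"dy": 3.2},
  {"dx": 3.3,"dy": 3.2},
  {"dx": 3.3,"dy": 3.2},
  {"dx": 3.3,"dy": 3.2},
  {"dx": 3.3,"dy": 3.2},
  {"dx": 3.3,"dy": 3.2},
])

```text
$.commands[0]: bad value
```

apply_moves([
  {"dx": 3.2,"dy": 3.0},
  {"dx": 3.2,"dy": 3.0},
  {},
  {},
])

```text
$.commands[0]: bad value
```

```bash
python3 - <<'E'
from h import *
o=bot.get_obs();c=cam('wrist');print(o['clock'],o['eef_pos'],R.from_rotvec(o['eef_rot']).as_matrix().round(4),o['ft_force'],o['q'])
I=bot.get_image('wrist')[:,:,::-1]
print(c['t'],proj(c,[[.5525,-.25,.157],[.5525,-.25,.005]]))
cv2.imwrite('pics/w1.png',I)
E
```

```text
0.15 [ 0.23565316 -0.5782328   0.22177035] [[ 9.261e-01  3.772e-01 -4.000e-04]
 [ 3.772e-01 -9.261e-01  1.700e-03]
 [ 3.000e-04 -1.700e-03 -1.000e+00]] [-0.15972357 -0.04789628  0.66679617] [-1.36251629e+00  5.28277415e-01  1.43364215e+00 -1.85904574e-05
  1.18143051e+00 -1.78507753e-01]
[ 0.31342078 -0.54673746  0.38364943] [[-193.224855   -786.81508426]
 [  71.11437131 -284.57673438]]
```

View pics/w1.png

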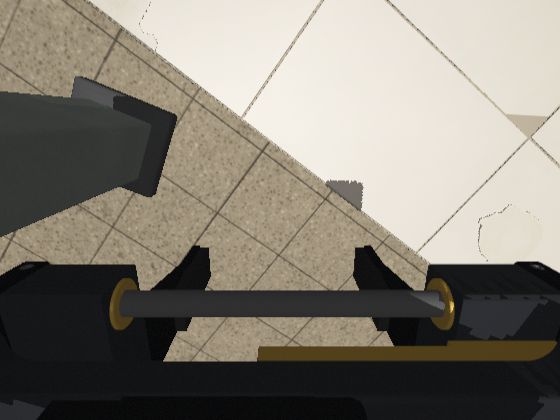

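The moves were refused, since every row needs all its keys. This picture only shows the floor and the bench edge, with the fingers at (200,290) and (380,290).

apply_moves([
  {"gripper": 1,"dx": 0,"dy": 0,"dz": -0.5,"yaw": -0.148},
  {"gripper": 1,"dx": 0,"dy": 0,"dz": -0.5,"yaw": -0.148},
  {"gripper": 1,"dx": 0,"dy": 0,"dz": -0.5,"yaw": -0.148},
  {"gripper": 1,"dx": 0,"dy": 0,"dz": -0.5,"yaw": -0.148},
  {"gripper": 1,"dx": 0,"dy": 0,"dz": -0.5,"yaw": -0.148},
  {"gripper": 1,"dx": 0,"dy": 0,"dz": -0.5,"yaw": -0.148},
  {"gripper": 1,"dx": 0,"dy": 0,"dz": 0,"yaw": -0.148},
  {"gripper": 1,"dx": 0,"dy": 0,"dz": 0,"yaw": -0.148},
])

```text
clock: 1.0
eef_pos: [0.2358, -0.5787, 0.2525]
eef_rot: [-2.215, -2.228, -0.0]
ft_force: [0.7, -0.1, 0.3]
gripper_width: 1.001
gripper_force: 0.0
```

apply_moves([
  {"gripper": 1,"dx": 3.3,"dy": 3.2,"dz": 0,"yaw": 0},
  {"gripper": 1,"dx": 3.3,"dy": 3.2,"dz": 0,"yaw": 0},
  {"gripper": 1,"dx": 3.3,"dy": 3.2,"dz": 0,"yaw": 0},
  {"gripper": 1,"dx": 3.3,"dy": 3.2,"dz": 0,"yaw": 0},
  {"gripper": 1,"dx": 3.3,"dy": 3.2,"dz": 0,"yaw": 0},
  {"gripper": 1,"dx": 3.3,"dy": 3.2,"dz": 0,"yaw": 0},
  {"gripper": 1,"dx": 3.3,"dy": 3.2,"dz": 0,"yaw": 0},
  {"gripper": 1,"dx": 3.3,"dy": 3.2,"dz": 0,"yaw": 0},
])

```text
clock: 1.8
eef_pos: [0.4928, -0.3132, 0.2525]
eef_rot: [-2.221, -2.221, 0.0]
ft_force: [0.6, -0.7, -0.2]
gripper_width: 1.003
gripper_force: 0.0
```

apply_moves([
  {"gripper": 1,"dx": 3.2,"dy": 3.0,"dz": 0,"yaw": 0},
  {"gripper": 1,"dx": 3.2,"dy": 3.0,"dz": 0,"yaw": 0},
  {"gripper": 1,"dx": 0,"dy": 0,"dz": 0,"yaw": 0},
  {"gripper": 1,"dx": 0,"dy": 0,"dz": 0,"yaw": 0},
])

```text
clock: 2.2
eef_pos: [0.5521, -0.2498, 0.2522]
eef_rot: [-2.218, -2.224, 0.001]
ft_force: [0.1, -0.2, 0.8]
gripper_width: 0.997
gripper_force: 0.0
```

```bash
python3 - <<'E'
from h import *
o=bot.get_obs();c=cam('wrist');print(o['clock'],o['eef_pos'],R.from_rotvec(o['eef_rot']).as_matrix().round(4),o['ft_force'],o['q'])
I=bot.get_image('wrist')[:,:,::-1]
print(c['t'],proj(c,[[.5525,-.25,.157],[.5525,-.25,.005]]))
cv2.imwrite('pics/w2.png',I)
E
```

```text
2.2 [ 0.55205411 -0.24979403  0.25219508] [[-2.7e-03  1.0e+00 -9.0e-04]
 [ 1.0e+00  2.7e-03 -1.0e-04]
 [-1.0e-04 -9.0e-04 -1.0e+00]] [ 0.08686997 -0.16314141  0.81858696] [-6.08815697e-01  4.70404051e-01  1.44790713e+00 -6.78048457e-04
  1.22398588e+00 -6.11304446e-01]
[ 0.55250934 -0.16607871  0.4140302 ] [[281.65066705 213.46961137]
 [281.78908443 179.55964986]]
```

View pics/w2.png

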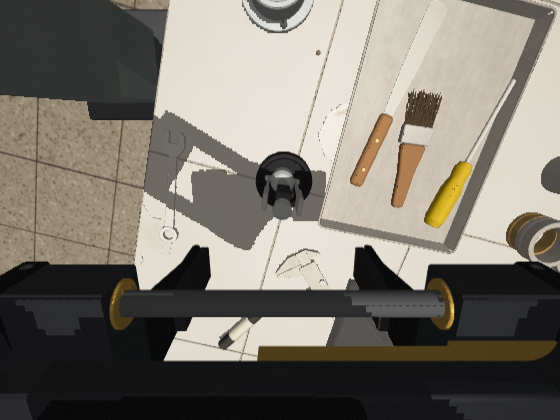

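The wrist view shows the rest at about (284,180), with the gauge's cap at about (282,207) and the wings beside it; a zoom will give the yaw.

```bash
python3 - <<'E'
import cv2
I=cv2.imread('pics/w2.png')[145:225,235:335]
cv2.imwrite('pics/c2.png',cv2.resize(I,(750,600),interpolation=cv2.INTER_CUBIC))
E
```

```text
(no output)
```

View pics/c2.png

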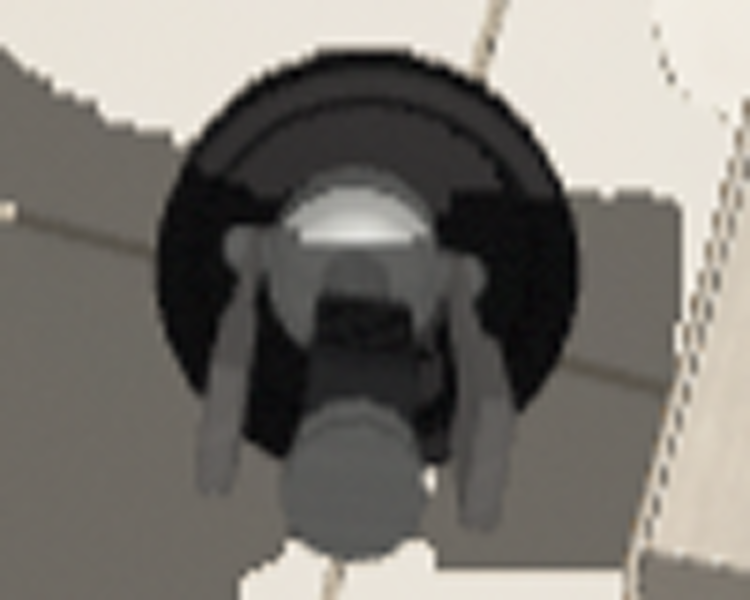

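```bash
python3 - <<'E'
from h import *
c=cam('wrist'); k=lambda x,y:(235+x/7.5-.4,145+y/7.5-.4)
for n,p,z in (("cap",(352,487),.157),("wl",(217,490),.137),("wr",(480,525),.137),("bl",(243,247),.017),("br",(465,277),.017),("rl",(157,265),.022),("rr",(578,265),.022),("rt",(367,50),.022)):
    print(n,onz(c,k(*p),z).round(4))
E
```

```text
cap [ 0.5518 -0.2472  0.157 ]
wl [ 0.5342 -0.2539  0.137 ]
wr [ 0.5684 -0.2586  0.137 ]
bl [ 0.5319 -0.2458  0.017 ]
br [ 0.5719 -0.2512  0.017 ]
rl [ 0.5168 -0.2481  0.022 ]
rr [ 0.5917 -0.2479  0.022 ]
rt [ 0.554  -0.2102  0.022 ]
```

apply_moves([
  {"gripper": 1,"dx": 0.2,"dy": 0,"dz": 2,"yaw": 0.138},
  {"gripper": 1,"dx": 0,"dy": 0,"dz": 3.5,"yaw": 0},
  {"gripper": 1,"dx": 0,"dy": 0,"dz": 3.5,"yaw": 0},
  {"gripper": 1,"dx": 0,"dy": 0,"dz": 3.5,"yaw": 0},
  {"gripper": 1,"dx": 0,"dy": 0,"dz": 2.7,"yaw": 0},
  {"gripper": 1,"dx": 0,"dy": 0,"dz": 0,"yaw": 0},
  {"gripper": 0.55,"dx": 0,"dy": 0,"dz": 0,"yaw": 0},
  {"gripper": 0.55,"dx": 0,"dy": 0,"dz": 0,"yaw": 0},
], newtons=12)

```text
clock: 3.05
eef_pos: [0.5526, -0.2503, 0.1023]
eef_rot: [2.368, 2.059, 0.001]
ft_force: [0.0, 0.2, -0.1]
gripper_width: 0.893
gripper_force: 0.0
```

apply_moves([
  {"gripper": 0.2,"dx": 0,"dy": 0,"dz": 0,"yaw": 0},
  {"gripper": 0.2,"dx": 0,"dy": 0,"dz": 0,"yaw": 0},
  {"gripper": 0.2,"dx": 0,"dy": 0,"dz": 0,"yaw": 0},
  {"gripper": 0.2,"dx": 0,"dy": 0,"dz": 0,"yaw": 0},
  {"gripper": 0.2,"dx": 0,"dy": 0,"dz": 0,"yaw": 0},
  {"gripper": 0.2,"dx": 0,"dy": 0,"dz": 0,"yaw": 0},
], newtons=12)

```text
clock: 3.65
eef_pos: [0.552, -0.2488, 0.1007]
eef_rot: [2.369, 2.063, 0.0]
ft_force: [0.8, 0.2, 0.9]
gripper_width: 0.354
gripper_force: 1.6
```

apply_moves([
  {"gripper": 0.2,"dx": 0,"dy": 0,"dz": 0,"yaw": 0},
  {"gripper": 0.2,"dx": 0,"dy": 0,"dz": 0,"yaw": 0},
  {"gripper": 0.2,"dx": 0,"dy": 0,"dz": 0,"yaw": 0},
  {"gripper": 0.2,"dx": 0,"dy": 0,"dz": 0,"yaw": 0},
], newtons=12)

```text
clock: 4.05
eef_pos: [0.552, -0.2489, 0.1008]
eef_rot: [2.369, 2.063, 0.0]
ft_force: [0.5, 0.8, 3.0]
gripper_width: 0.287
gripper_force: 12.0
```

```bash
python3 -c "
from h import *
o=bot.get_obs();print(o['eef_pos'],R.from_rotvec(o['eef_rot']).as_matrix().round(4),o['ft_force'],o['gripper_width'],o['gripper_force'])"
```

```text
[ 0.55202034 -0.24888253  0.10075083] [[ 1.376e-01  9.905e-01  6.000e-04]
 [ 9.905e-01 -1.376e-01 -2.000e-04]
 [-1.000e-04  6.000e-04 -1.000e+00]] [0.53423547 0.76701294 2.95329287] 0.2874983089715109 12.000211466074688
```

apply_moves([
  {"gripper": 0.2,"dx": 0,"dy": 0,"dz": -1,"yaw": 0},
  {"gripper": 0.2,"dx": 0,"dy": 0,"dz": -2.5,"yaw": 0},
  {"gripper": 0.2,"dx": 0,"dy": 0,"dz": -3,"yaw": 0},
  {"gripper": 0.2,"dx": 0,"dy": 0,"dz": -3,"yaw": 0},
  {"gripper": 0.2,"dx": 0,"dy": 0,"dz": -2.5,"yaw": 0},
  {"gripper": 0.2,"dx": 0,"dy": 0,"dz": -1.5,"yaw": 0},
  {"gripper": 0.2,"dx": 1.25,"dy": 0,"dz": -0.5,"yaw": 0},
  {"gripper": 0.2,"dx": 2.5,"dy": 0.1,"dz": 0,"yaw": 0},
], newtons=20)

```text
clock: 4.85
eef_pos: [0.5576, -0.2123, 0.2409]
eef_rot: [2.371, 2.059, -0.0]
ft_force: [1.5, -0.5, -3.5]
gripper_width: 0.277
gripper_force: 20.0
```

apply_moves([
  {"gripper": 0.2,"dx": 3.5,"dy": 0.15,"dz": 0,"yaw": 0},
  {"gripper": 0.2,"dx": 3.5,"dy": 0.15,"dz": 0,"yaw": 0},
  {"gripper": 0.2,"dx": 3.5,"dy": 0.15,"dz": 0,"yaw": 0},
  {"gripper": 0.2,"dx": 3.5,"dy": 0.15,"dz": 0,"yaw": 0},
  {"gripper": 0.2,"dx": 3.5,"dy": 0.15,"dz": 0,"yaw": 0},
  {"gripper": 0.2,"dx": 3.5,"dy": 0.15,"dz": 0,"yaw": 0},
  {"gripper": 0.2,"dx": 3.5,"dy": 0.15,"dz": 0,"yaw": 0},
  {"gripper": 0.2,"dx": 3.5,"dy": 0.15,"dz": 0,"yaw": 0},
])

```text
clock: 5.65
eef_pos: [0.6066, 0.0664, 0.239]
eef_rot: [-2.366, -2.061, 0.004]
ft_force: [1.4, -1.0, -3.2]
gripper_width: 0.275
gripper_force: 20.0
```

apply_moves([
  {"gripper": 0.2,"dx": 3.5,"dy": 0,"dz": 0,"yaw": 0},
  {"gripper": 0.2,"dx": 2.7,"dy": 0,"dz": 0,"yaw": 0},
  {"gripper": 0.2,"dx": 1.5,"dy": 0,"dz": 0,"yaw": 0},
  {"gripper": 0.2,"dx": 0,"dy": 0,"dz": 0,"yaw": 0},
  {"gripper": 0.2,"dx": 0,"dy": 0,"dz": 0,"yaw": 0},
  {"gripper": 0.2,"dx": 0,"dy": 0,"dz": 0,"yaw": 0},
])

```text
clock: 6.25
eef_pos: [0.6186, 0.1387, 0.2403]
eef_rot: [-2.371, -2.061, 0.002]
ft_force: [-0.2, 0.9, -3.1]
gripper_width: 0.275
gripper_force: 20.0
```

```bash
python3 - <<'E'
from h import *
o=bot.get_obs();c=cam('wrist');print(o['clock'],o['eef_pos'],R.from_rotvec(o['eef_rot']).as_matrix().round(4),o['ft_force'],o['q'],o['gripper_width'])
I={n:bot.get_image(n)[:,:,::-1] for n in ('wrist','scene','side')}
print(c['t'],proj(c,[.618,.199,.085]))
for n in I: cv2.imwrite(f'pics/{n}3.png',I[n])
s,d=cam('scene'),cam('side')
e=o['eef_pos'];g=np.array([e,e-[0,0,.095]]);print(proj(s,g),proj(d,g))
W=cv2.resize(I['wrist'][:260,100:460],(540,390))
def cr(n,m):
    u,v=proj(cam(n),[.618,.18,.13])[0].astype(int);u-=45;v-=45
    print(n,u,v);return cv2.resize(I[n][v:v+90,u:u+90],(m,m),interpolation=cv2.INTER_CUBIC)
C=np.zeros((600,800,3),np.uint8);C[:390,:540]=W;C[:260,540:]=cr('scene',260);C[260:520,540:]=cr('side',260)
cv2.imwrite('pics/c3.png',C)
E
```

```text
6.25 [0.61860667 0.13872732 0.24026628] [[ 1.389e-01  9.903e-01 -1.000e-03]
 [ 9.903e-01 -1.389e-01 -8.000e-04]
 [-9.000e-04 -9.000e-04 -1.000e+00]] [-0.17575964  0.93893994 -3.05406332] [ 4.49863590e-02  5.22129686e-01  1.38845854e+00 -8.07050002e-04
  1.23201194e+00  1.84621849e-01] 0.27462560159894644
[0.63085436 0.22172644 0.4019812 ] [[272.7859294  140.55066455]]
[[206.63571807 208.8293601 ]
 [211.7757154  239.46366999]] [[288.91180411 130.49114862]
 [288.57417059 163.68553859]]
scene 153 210
side 241 117
```

View pics/c3.png

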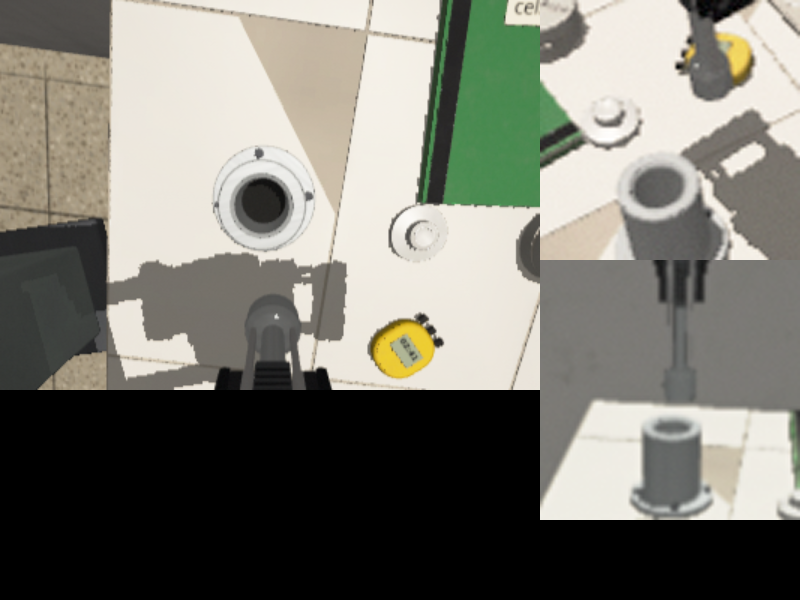

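```bash
python3 - <<'E'
from h import *
c=cam('wrist');I=cv2.imread('pics/wrist3.png')
g=cv2.cvtColor(I,cv2.COLOR_BGR2GRAY)
E=cv2.Canny(cv2.GaussianBlur(g,(3,3),0),40,110)
v,u=np.nonzero(E[85:180,235:320]); P=np.array([onz(c,(a+235,b+85),.085)[:2] for a,b in zip(u,v)])
c0=np.array([.618,.199])
for rr,tol in ((.031,.002),(.022,.0022),(.019,.0015)):
    x=c0.copy()
    best=None
    for X in np.arange(-.006,.0061,.0005):
        for Y in np.arange(-.006,.0061,.0005):
            r=np.hypot(*(P-c0-[X,Y]).T); n=(abs(r-rr)<.0008).sum()
            if best is None or n>best[0]: best=(n,X,Y)
    print(rr,best[0],c0+best[1:])
# RANSAC-free ellipse fit of dark bore
for th in (60,90):
    m=(g<th).astype(np.uint8);m[:, :235]=0;m[:,320:]=0;m[:90]=0;m[180:]=0
    cs,_=cv2.findContours(m,0,1);k=max(cs,key=cv2.contourArea);e=cv2.fitEllipse(k);print(th,e,onz(c,e[0],.085))
for r in range(190,225,4): print(r,g[r,255:306])
print(g[185:205,281])
# side, scene bore
E
```

```text
0.031 155 [0.6205 0.2025]
0.022 139 [0.6205 0.2025]
0.019 112 [0.6205 0.2025]
60 ((275.3641662597656, 133.4442596435547), (28.306697845458984, 29.090425491333008), 139.34877014160156) [0.62219877 0.20583593 0.085     ]
90 ((274.4964904785156, 135.48277282714844), (32.421085357666016, 35.740596771240234), 119.9153060913086) [0.62101586 0.20394025 0.085     ]
190 [113 113 113 114 114 113 114 114 113 114 112 112 113 114 113 113 114 114
 114 114 113 113 114 114 113 114 114 114 114 113 113 114 114 114 113 114
 113 115 112 113 114 233 235 235 235 235 235 218 217 234 235]
194 [115 114 113 112 114 114 114 113 113 114 113 114 114 113 114 113 113 112
 114 114 113 113 114 114 115 114 113 113 115 113 113 113 114 113 113 114
 114 113 114 113 233 234 234 234 235 234 235 234 234 234 234]
198 [113 114 114 113 114 113 113 113 114 114 113 113 113 113 114 114 114 103
  92  86  80  80  81  81  81  81  82  83  82  81  82  80  80  81  84  89
 103 114 113 114 113 232 234 234 233 234 234 234 234 234 234]
202 [113 112 114 113 113 114 113 113 113 113 113 113 113  93  79  77  79  80
  81  82  82  82  81  81  8
[... 550 characters left out ...]
12 113 112 112 112  96  82  93  92  94  94  97  98 100 100
 100 100 101 101 102 103 105 106 106 106 106 105 103 102 103 100 101 101
 100 101  98  96  94  94  94  93  84 139 166 166 166 165 166]
218 [112 113 112 112 112 112 113 113  93  88  88  91  88  85  87  91  97  98
  99 100  99  93  84  82  85  85  82  81  82  83  83  85  93 101 100 100
  99  99  93  86  87  88  92  90  89  91 111 113 111 113 113]
222 [112 112 112 113 112 113 113 112  93  89  88  86  81  81  81  80  95  96
  97  92  81  79  81  82  84  83  83  82  82  83  81  80  78  79  94  97
  96  96  77  80  80  81  85  87  90 177 212 213 116 113 112]
[113 114 114 113 114 114 114 113 113 113 108  89  80  82  83  83  82  82
  89  94]
```

```bash
python3 - <<'E'
from h import *
from scipy.optimize import least_squares
c=cam('wrist');o=bot.get_obs();e=o['eef_pos'];T=R.from_rotvec(o['eef_rot']).as_matrix()
z=e[2]-.0957
p=[(271.9,198),(291.3,198),(267.7,202),(295.4,202),(265.6,206),(297.2,206),(281,195.2)]
P=np.array([onz(c,q,z)[:2] for q in p])
for rr in (.0155,None):
    f=(lambda x:np.hypot(*(P-x[:2]).T)-.0155) if rr else (lambda x:np.hypot(*(P-x[:2]).T)-x[2])
    s=least_squares(f,[*e[:2],.0155]);print(s.x,s.fun.round(4))
    G=s.x[:2];d=np.array([.6205,.2025])-G;print('foot-tcp',G-e[:2],'move tool',T.T@np.array([*d,0]))
E
```

```text
[0.6194182  0.13995056 0.0155    ] [ 0.      0.0001 -0.0001  0.     -0.0002 -0.0003  0.    ]
foot-tcp [0.00046144 0.00115092] move tool [ 6.20895541e-02 -7.64785662e-03 -1.64776189e-05]
[0.61949217 0.14046739 0.01512099] [-0.      0.0001  0.      0.0001  0.     -0.0001 -0.0001]
foot-tcp [0.00053541 0.00166775] move tool [ 6.15674615e-02 -7.64906002e-03 -1.63313147e-05]
```

apply_moves([
  {"gripper": 0.2,"dx": 1.0,"dy": -0.16,"dz": 0.5,"yaw": 0},
  {"gripper": 0.2,"dx": 2.0,"dy": -0.2,"dz": 1,"yaw": 0},
  {"gripper": 0.2,"dx": 2.0,"dy": -0.2,"dz": 1,"yaw": 0},
  {"gripper": 0.2,"dx": 1.2,"dy": -0.2,"dz": 1,"yaw": 0},
  {"gripper": 0.2,"dx": 0,"dy": 0,"dz": 1,"yaw": 0},
  {"gripper": 0.2,"dx": 0,"dy": 0,"dz": 0,"yaw": 0},
  {"gripper": 0.2,"dx": 0,"dy": 0,"dz": 0,"yaw": 0},
  {"gripper": 0.2,"dx": 0,"dy": 0,"dz": 0,"yaw": 0},
])

```text
clock: 7.2
eef_pos: [0.6205, 0.2018, 0.1961]
eef_rot: [2.37, 2.061, 0.001]
ft_force: [-0.3, 0.2, -3.4]
gripper_width: 0.275
gripper_force: 20.0
```

```bash
python3 - <<'E'
from h import *
o=bot.get_obs();c=cam('wrist');e=o['eef_pos'];print(o['clock'],e,R.from_rotvec(o['eef_rot']).as_matrix().round(4),o['ft_force'],o['gripper_width'])
I={n:bot.get_image(n)[:,:,::-1] for n in ('wrist','scene','side')}
for n in I: cv2.imwrite(f'pics/{n}4.png',I[n])
C=np.zeros((600,800,3),np.uint8)
def cr(n,w,W):
    u,v=proj(cam(n),[.6205,.2025,.09])[0].astype(int);u-=w//2;v-=w//2
    print(n,u,v,W/w);return cv2.resize(I[n][v:v+w,u:u+w],(W,W),interpolation=cv2.INTER_CUBIC)
C[:500,:500]=cr('wrist',100,500);C[:300,500:]=cr('scene',60,300);C[300:,500:]=cr('side',60,300)
cv2.imwrite('pics/c4.png',C)
E
```

```text
7.2 [0.62048971 0.20182903 0.19608116] [[ 1.385e-01  9.904e-01  1.100e-03]
 [ 9.904e-01 -1.385e-01 -1.000e-04]
 [ 0.000e+00  1.100e-03 -1.000e+00]] [-0.33701911  0.22062556 -3.42270845] 0.27531777139261177
wrist 231 159 5.0
scene 161 242 5.0
side 256 142 5.0
```

View pics/c4.png

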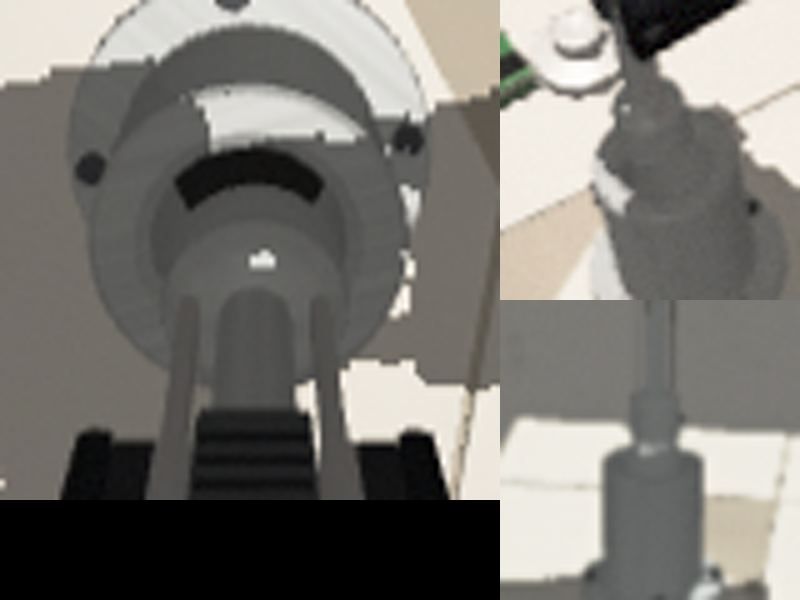

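```bash
python3 - <<'E'
from h import *
c=cam('wrist');k=lambda x,y:(231+x/5-.4,159+y/5-.4)
o=bot.get_obs();e=o['eef_pos'];T=R.from_rotvec(o['eef_rot']).as_matrix();z=e[2]-.0957
I=cv2.imread('pics/wrist4.png');g=cv2.cvtColor(I,cv2.COLOR_BGR2GRAY)
E=cv2.Canny(cv2.GaussianBlur(g,(3,3),0),15,45)
def fit(zz,rs,box,c0):
    v,u=np.nonzero(E[box[1]:box[3],box[0]:box[2]])
    P=np.array([onz(c,(a+box[0],b+box[1]),zz)[:2] for a,b in zip(u,v)])
    X=np.arange(-.006,.0061,.0003)
    for rr in rs:
        N=[((abs(np.hypot(*(P-c0-[a,b]).T)-rr)<.0005).sum(),a,b) for a in X for b in X]
        n,a,b=max(N); q=c0+[a,b]; print(zz.__round__(4),rr,n,q.round(4),(T.T@np.array([*(q-e[:2]),0])).round(4))
fit(.085,(.031,.022),(240,165,320,240),np.array([.6205,.2025]))
fit(z,(.0155,),(255,190,310,225),e[:2])
print('rows',np.array(g[185:225,282]))
E
```

```text
0.085 0.031 126 [0.6199 0.2025] [ 0.0003 -0.0006 -0.    ]
0.085 0.022 39 [0.6196 0.1998] [-0.0024 -0.0005 -0.    ]
0.1006 0.0155 45 [0.6201 0.1967] [-0.0054  0.0005 -0.    ]
rows [190 160 110  48  17  19  17  19  18  17  30  69  79  80  82  82  81  80
  88  93  93  93  94  95 103 201 226 157 104 104 104  92  83  80  79  80
  79  81  79  80]
```

```bash
python3 - <<'E'
from h import *
from scipy.optimize import least_squares
c=cam('wrist');o=bot.get_obs();e=o['eef_pos'];T=R.from_rotvec(o['eef_rot']).as_matrix();z=e[2]-.0957
I=cv2.imread('pics/wrist4.png');g=cv2.cvtColor(I,cv2.COLOR_BGR2GRAY).astype(float)
P=[]
for u in range(272,294,2):
    col=g[187:206,u]; i=np.where((col[:-1]<50)&(col[1:]>=50))[0]
    if len(i): i=i[-1]; v=187+i+(50-col[i])/(col[i+1]-col[i]); P.append(onz(c,(u,v),z)[:2]); print(u,round(v,1),end='; ')
P=np.array(P)
s=least_squares(lambda x:np.hypot(*(P-x).T)-.0155,e[:2]);G=s.x
print(G,s.fun.round(4),T.T@np.array([*(G-e[:2]),0]))
for r in (212,216,220,224): print(r,g[r,255:310].astype(int))
E
```

```text
272 198.3; 274 197.2; 276 196.2; 278 195.7; 280 195.5; 282 195.5; 284 195.6; 286 195.8; 288 196.6; 290 197.5; 292 198.9; [0.6211149  0.20309762] [-0.     -0.0001  0.0001  0.0001 -0.     -0.0001 -0.0001  0.0001 -0.
  0.     -0.0001] [1.10011849e-03 5.39912248e-04 9.50317525e-07]
212 [ 92  92  93  88  88  88  86  71  72  73  80  91  92  92  93  93  93  94
  96  98  98 100 100 101 103 104 154 157 157 157 154 103  99  98  97  97
  96  96  93  95  93  91  92  79  79  87  86  87  92  92  92  92  91  92
  92]
216 [ 90  90  91  92  91  89  87  88  83  85  89  90  92  93  95  98  98  98
  99  99 100 101 102 103  97  97  93  92  93  99 102 102 100  99 100  99
  97  98  97  96  94  93  93  91  85  83  91  96  96  96  96  94  93  93
  92]
220 [ 94  95  95  94  93  91  91  89  84  85  85  88  80  79  80  82  96  97
  97  98  85  77  79  81  83  83  82  80  79  83  80  78  77  86  98  97
  98  97  77  80  80  81  87  86  87  86  94  93  92  93  93  94  93  89
 153]
224 [ 86  92  92  92  91  91  90  93  92  88  88  80  79  80  79  78  91  91
  92  85  77  78  81  82  84  82  82  80  81  82  80  78  76  77  82  92
  91  92  74  78  80  81  81  87  88  91  94  93  95  95  91  90 106 111
 112]
```

apply_moves([
  {"gripper": 0.2,"dx": -0.08,"dy": -0.11,"dz": 0,"yaw": 0},
  {"gripper": 0.2,"dx": 0,"dy": 0,"dz": 0.4,"yaw": 0},
  {"gripper": 0.2,"dx": 0,"dy": 0,"dz": 0.4,"yaw": 0},
  {"gripper": 0.2,"dx": 0,"dy": 0,"dz": 0.4,"yaw": 0},
  {"gripper": 0.2,"dx": 0,"dy": 0,"dz": 0.4,"yaw": 0},
  {"gripper": 0.2,"dx": 0,"dy": 0,"dz": 0.3,"yaw": 0},
  {"gripper": 0.2,"dx": 0,"dy": 0,"dz": 0.3,"yaw": 0},
  {"gripper": 0.2,"dx": 0,"dy": 0,"dz": 0,"yaw": 0},
], newtons=12)

```text
clock: 8.15
eef_pos: [0.6184, 0.202, 0.1729]
eef_rot: [-2.369, -2.063, 0.001]
ft_force: [-0.4, 0.3, -2.8]
gripper_width: 0.287
gripper_force: 12.0
```

apply_moves([
  {"gripper": 0.2,"dx": 0,"dy": 0,"dz": 0.3,"yaw": 0},
  {"gripper": 0.2,"dx": 0,"dy": 0,"dz": 0.3,"yaw": 0},
  {"gripper": 0.2,"dx": 0,"dy": 0,"dz": 0.3,"yaw": 0},
  {"gripper": 0.2,"dx": 0,"dy": 0,"dz": 0.3,"yaw": 0},
  {"gripper": 0.2,"dx": 0,"dy": 0,"dz": 0,"yaw": 0},
])

```text
clock: 8.65
eef_pos: [0.6183, 0.2019, 0.1609]
eef_rot: [-2.369, -2.063, 0.002]
ft_force: [-0.6, 0.7, -2.8]
gripper_width: 0.285
gripper_force: 12.0
```

apply_moves([
  {"gripper": 0.2,"dx": 0,"dy": 0,"dz": 0.4,"yaw": 0},
  {"gripper": 0.2,"dx": 0,"dy": 0,"dz": 0.4,"yaw": 0},
  {"gripper": 0.2,"dx": 0,"dy": 0,"dz": 0.4,"yaw": 0},
  {"gripper": 0.2,"dx": 0,"dy": 0,"dz": 0.4,"yaw": 0},
  {"gripper": 0.2,"dx": 0,"dy": 0,"dz": 0.3,"yaw": 0},
  {"gripper": 0.2,"dx": 0,"dy": 0,"dz": 0.3,"yaw": 0},
  {"gripper": 0.2,"dx": 0,"dy": 0,"dz": 0,"yaw": 0},
])

```text
clock: 9.35
eef_pos: [0.6184, 0.2019, 0.1389]
eef_rot: [-2.369, -2.063, 0.001]
ft_force: [0.1, -0.3, -2.8]
gripper_width: 0.288
gripper_force: 12.0
```

apply_moves([
  {"gripper": 0.2,"dx": 0,"dy": 0,"dz": 0.2,"yaw": 0},
  {"gripper": 0.2,"dx": 0,"dy": 0,"dz": 0.1,"yaw": 0},
  {"gripper": 0.2,"dx": 0,"dy": 0,"dz": 0.1,"yaw": 0},
  {"gripper": 0.2,"dx": 0,"dy": 0,"dz": 0.1,"yaw": 0},
  {"gripper": 0.2,"dx": 0,"dy": 0,"dz": 0,"yaw": 0},
])

```text
clock: 9.85
eef_pos: [0.6186, 0.202, 0.1344]
eef_rot: [-2.369, -2.063, 0.0]
ft_force: [-0.1, 0.1, -2.4]
gripper_width: 0.284
gripper_force: 12.0
```

apply_moves([
  {"gripper": 0.2,"dx": 0,"dy": 0,"dz": 0.1,"yaw": 0},
  {"gripper": 0.2,"dx": 0,"dy": 0,"dz": 0.1,"yaw": 0},
  {"gripper": 0.2,"dx": 0,"dy": 0,"dz": 0,"yaw": 0},
])

```text
clock: 10.15
eef_pos: [0.6186, 0.202, 0.1324]
eef_rot: [-2.369, -2.063, 0.0]
ft_force: [0.4, 0.1, -2.6]
gripper_width: 0.282
gripper_force: 12.0
```

apply_moves([
  {"gripper": 0.2,"dx": 0,"dy": 0,"dz": 0.1,"yaw": 0},
  {"gripper": 0.2,"dx": 0,"dy": 0,"dz": 0.1,"yaw": 0},
  {"gripper": 0.2,"dx": 0,"dy": 0,"dz": 0,"yaw": 0},
])

```text
clock: 10.45
eef_pos: [0.6186, 0.202, 0.1303]
eef_rot: [-2.369, -2.063, 0.001]
ft_force: [0.2, -0.6, -3.1]
gripper_width: 0.286
gripper_force: 12.0
```

apply_moves([
  {"gripper": 0.2,"dx": 0,"dy": 0,"dz": 0.1,"yaw": 0},
  {"gripper": 0.2,"dx": 0,"dy": 0,"dz": 0.1,"yaw": 0},
  {"gripper": 0.2,"dx": 0,"dy": 0,"dz": 0,"yaw": 0},
])

```text
clock: 10.75
eef_pos: [0.6186, 0.2019, 0.1283]
eef_rot: [-2.369, -2.063, 0.001]
ft_force: [-0.1, 0.1, -2.2]
gripper_width: 0.285
gripper_force: 12.0
```

apply_moves([
  {"gripper": 0.2,"dx": 0,"dy": 0,"dz": 0.1,"yaw": 0},
  {"gripper": 0.2,"dx": 0,"dy": 0,"dz": 0.1,"yaw": 0},
  {"gripper": 0.2,"dx": 0,"dy": 0,"dz": 0.1,"yaw": 0},
  {"gripper": 0.2,"dx": 0,"dy": 0,"dz": 0,"yaw": 0},
], newtons=9)

```text
clock: 11.15
eef_pos: [0.6185, 0.202, 0.1253]
eef_rot: [-2.369, -2.063, 0.001]
ft_force: [0.2, -1.1, -3.9]
gripper_width: 0.291
gripper_force: 9.0
```

apply_moves([
  {"gripper": 0.2,"dx": 0,"dy": 0,"dz": 0.1,"yaw": 0},
  {"gripper": 0.2,"dx": 0,"dy": 0,"dz": 0.1,"yaw": 0},
  {"gripper": 0.2,"dx": 0,"dy": 0,"dz": 0.1,"yaw": 0},
  {"gripper": 0.2,"dx": 0,"dy": 0,"dz": 0,"yaw": 0},
])

```text
clock: 11.55
eef_pos: [0.6186, 0.202, 0.1223]
eef_rot: [-2.369, -2.063, 0.001]
ft_force: [0.1, -0.2, -2.5]
gripper_width: 0.286
gripper_force: 9.0
```

apply_moves([
  {"gripper": 0.2,"dx": 0,"dy": 0,"dz": 0.1,"yaw": 0},
  {"gripper": 0.2,"dx": 0,"dy": 0,"dz": 0.1,"yaw": 0},
  {"gripper": 0.2,"dx": 0,"dy": 0,"dz": 0.1,"yaw": 0},
  {"gripper": 0.2,"dx": 0,"dy": 0,"dz": 0,"yaw": 0},
])

```text
clock: 11.95
eef_pos: [0.6186, 0.2019, 0.1193]
eef_rot: [-2.369, -2.063, 0.001]
ft_force: [-0.2, 0.3, -3.4]
gripper_width: 0.287
gripper_force: 9.0
```

apply_moves([
  {"gripper": 0.2,"dx": 0,"dy": 0,"dz": 0.1,"yaw": 0},
  {"gripper": 0.2,"dx": 0,"dy": 0,"dz": 0.1,"yaw": 0},
  {"gripper": 0.2,"dx": 0,"dy": 0,"dz": 0.1,"yaw": 0},
  {"gripper": 0.2,"dx": 0,"dy": 0,"dz": 0,"yaw": 0},
])

```text
clock: 12.35
eef_pos: [0.6186, 0.202, 0.1163]
eef_rot: [-2.369, -2.063, 0.001]
ft_force: [0.3, 0.5, -3.0]
gripper_width: 0.286
gripper_force: 9.0
```

apply_moves([
  {"gripper": 0.2,"dx": 0,"dy": 0,"dz": 0.1,"yaw": 0},
  {"gripper": 0.2,"dx": 0,"dy": 0,"dz": 0.1,"yaw": 0},
  {"gripper": 0.2,"dx": 0,"dy": 0,"dz": 0,"yaw": 0},
])

```text
clock: 12.65
eef_pos: [0.6188, 0.202, 0.1146]
eef_rot: [2.369, 2.063, 0.0]
ft_force: [0.1, 0.6, -3.6]
gripper_width: 0.288
gripper_force: 9.0
```

apply_moves([
  {"gripper": 0.2,"dx": 0,"dy": 0,"dz": 0.05,"yaw": 0},
  {"gripper": 0.2,"dx": 0,"dy": 0,"dz": 0.05,"yaw": 0},
  {"gripper": 0.2,"dx": 0,"dy": 0,"dz": 0,"yaw": 0},
])

```text
clock: 12.95
eef_pos: [0.619, 0.202, 0.1143]
eef_rot: [2.369, 2.063, 0.001]
ft_force: [-0.9, -0.6, 2.3]
gripper_width: 0.292
gripper_force: 9.0
```

apply_moves([
  {"gripper": 0.6,"dx": 0,"dy": 0,"dz": 0,"yaw": 0},
  {"gripper": 0.6,"dx": 0,"dy": 0,"dz": 0,"yaw": 0},
  {"gripper": 0.6,"dx": 0,"dy": 0,"dz": 0,"yaw": 0},
  {"gripper": 0.6,"dx": 0,"dy": 0,"dz": 0,"yaw": 0},
  {"gripper": 0.6,"dx": 0,"dy": 0,"dz": 0,"yaw": 0},
  {"gripper": 0.6,"dx": 0,"dy": 0,"dz": 0,"yaw": 0},
])

```text
clock: 13.55
eef_pos: [0.6188, 0.202, 0.1134]
eef_rot: [-2.369, -2.063, 0.0]
ft_force: [0.5, 0.7, 0.1]
gripper_width: 0.593
gripper_force: 0.0
```

```bash
python3 - <<'E'
from h import *
o=bot.get_obs();c=cam('wrist');e=o['eef_pos'];print(o['clock'],e,o['ft_force'],o['gripper_width'])
I={n:bot.get_image(n)[:,:,::-1] for n in ('wrist','scene','side')}
for n in I: cv2.imwrite(f'pics/{n}5.png',I[n])
print(proj(c,[*e[:2],.1706]))
C=np.zeros((600,800,3),np.uint8)
C[:500,:500]=cv2.resize(I['wrist'][100:300,180:380],(500,500),interpolation=cv2.INTER_CUBIC)
def cr(n,w,W):
    u,v=proj(cam(n),[.6195,.2025,.13])[0].astype(int);u-=w//2;v-=w//2
    print(n,u,v,W/w);return cv2.resize(I[n][v:v+w,u:u+w],(W,W),interpolation=cv2.INTER_CUBIC)
C[:300,500:]=cr('scene',80,300);C[300:,500:]=cr('side',80,300)
cv2.imwrite('pics/c5.png',C)
E
```

```text
13.55 [0.61875769 0.20197829 0.11344939] [0.54728666 0.72132681 0.14231469] 0.5925586698595668
[[280.42134658 325.90662515]]
scene 149 221 3.75
side 246 119 3.75
```

View pics/c5.png

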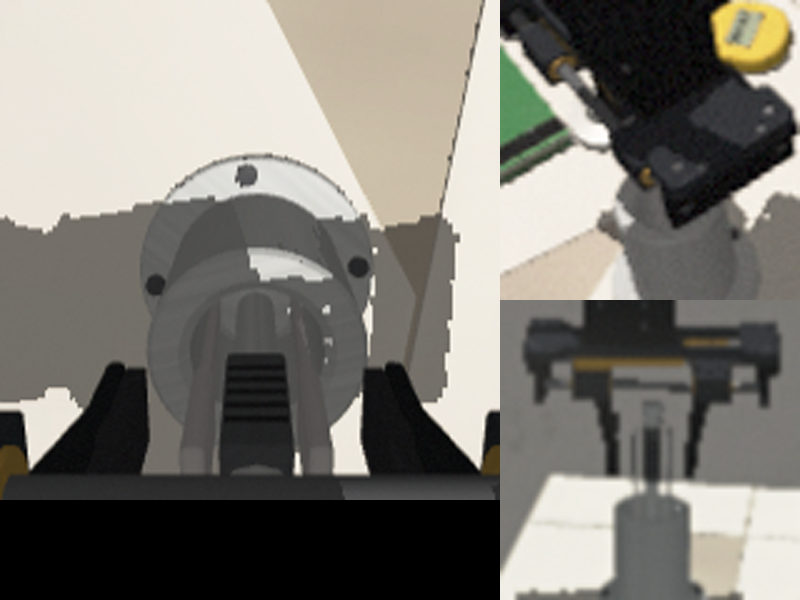

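apply_moves([
  {"gripper": 0.6,"dx": 0,"dy": 0,"dz": -1,"yaw": 0},
  {"gripper": 0.6,"dx": 0,"dy": 0,"dz": -3,"yaw": 0},
  {"gripper": 0.6,"dx": 0,"dy": 0,"dz": -3,"yaw": 0},
  {"gripper": 0.6,"dx": 0.1,"dy": 0.05,"dz": -2,"yaw": 0},
  {"gripper": 0,"dx": 0,"dy": 0,"dz": 0,"yaw": 0},
  {"gripper": 0,"dx": 0,"dy": 0,"dz": 0,"yaw": 0},
  {"gripper": 0,"dx": 0,"dy": 0,"dz": 0,"yaw": 0},
  {"gripper": 0,"dx": 0,"dy": 0,"dz": 0,"yaw": 0},
], newtons=10)

```text
clock: 14.5
eef_pos: [0.6183, 0.2027, 0.2018]
eef_rot: [-2.368, -2.062, 0.004]
ft_force: [0.2, 0.0, 0.2]
gripper_width: 0.321
gripper_force: 0.0
```

apply_moves([
  {"gripper": 0,"dx": 0,"dy": 0,"dz": 0,"yaw": 0},
  {"gripper": 0,"dx": 0,"dy": 0,"dz": 0,"yaw": 0},
  {"gripper": 0,"dx": 0,"dy": 0,"dz": 0,"yaw": 0},
  {"gripper": 0,"dx": 0,"dy": 0,"dz": 0,"yaw": 0},
  {"gripper": 0,"dx": 0,"dy": 0,"dz": 0,"yaw": 0},
  {"gripper": 0,"dx": 0,"dy": 0,"dz": 0,"yaw": 0},
])

```text
clock: 15.1
eef_pos: [0.6194, 0.2029, 0.2036]
eef_rot: [2.369, 2.063, 0.0]
ft_force: [0.3, -0.6, 0.3]
gripper_width: 0.004
gripper_force: 0.0
```

```bash
python3 - <<'E'
from h import *
o=bot.get_obs();c=cam('wrist');e=o['eef_pos'];T=R.from_rotvec(o['eef_rot']).as_matrix();print(o['clock'],e,o['ft_force'],o['gripper_width'])
I=bot.get_image('wrist')[:,:,::-1]; cv2.imwrite('pics/wrist6.png',I)
print(proj(c,[*e[:2],.1706]))
C=cv2.resize(I[190:290,220:345],(750,600),interpolation=cv2.INTER_CUBIC)
cv2.imwrite('pics/c6.png',C)
E
```

```text
15.1 [0.61940754 0.20288786 0.20360511] [ 0.27380779 -0.58200968  0.26138487] 0.004182495269322505
[[280.9808976  240.57550249]]
```

View pics/c6.png

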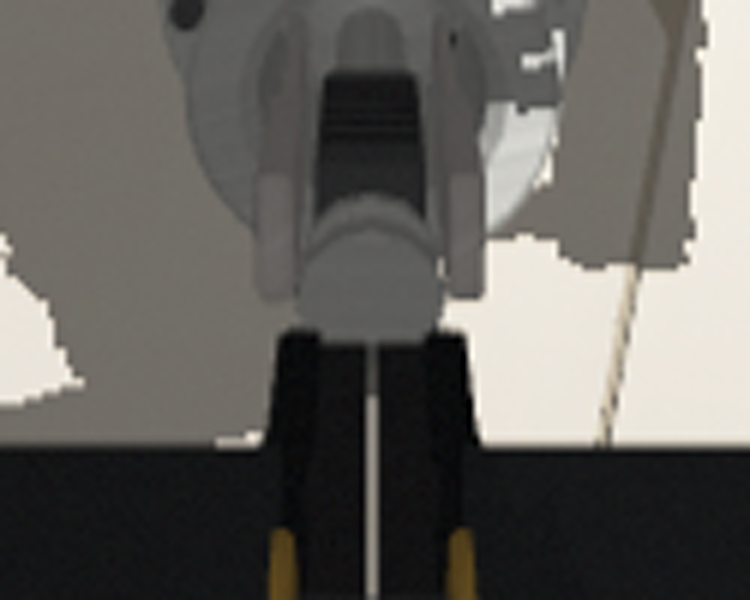

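apply_moves([
  {"gripper": 0,"dx": 0,"dy": 0,"dz": 1,"yaw": 0},
  {"gripper": 0,"dx": 0,"dy": 0,"dz": 1,"yaw": 0},
  {"gripper": 0,"dx": 0,"dy": 0,"dz": 0.6,"yaw": 0},
  {"gripper": 0,"dx": 0,"dy": 0,"dz": 0.4,"yaw": 0},
  {"gripper": 0,"dx": 0,"dy": 0,"dz": 0,"yaw": 0},
  {"gripper": 0,"dx": 0,"dy": 0,"dz": 0,"yaw": 0},
])

```text
clock: 15.75
eef_pos: [0.6195, 0.2029, 0.1735]
eef_rot: [-2.369, -2.063, -0.0]
ft_force: [-0.3, -0.3, 0.2]
gripper_width: 0.009
gripper_force: 0.0
```

apply_moves([
  {"gripper": 0,"dx": 0,"dy": 0,"dz": 0.1,"yaw": 0},
  {"gripper": 0,"dx": 0,"dy": 0,"dz": 0.1,"yaw": 0},
  {"gripper": 0,"dx": 0,"dy": 0,"dz": 0,"yaw": 0},
])

```text
clock: 16.05
eef_pos: [0.6194, 0.2029, 0.1717]
eef_rot: [2.369, 2.063, 0.0]
ft_force: [-0.3, -0.1, -0.5]
gripper_width: 0.007
gripper_force: 0.0
```

apply_moves([
  {"gripper": 0,"dx": 0,"dy": 0,"dz": 0.1,"yaw": 0},
  {"gripper": 0,"dx": 0,"dy": 0,"dz": 0.1,"yaw": 0},
  {"gripper": 0,"dx": 0,"dy": 0,"dz": 0,"yaw": 0},
])

```text
clock: 16.35
eef_pos: [0.6203, 0.203, 0.1709]
eef_rot: [2.368, 2.062, 0.003]
ft_force: [-0.3, -0.2, 5.1]
gripper_width: 0.006
gripper_force: 2.4
```

apply_moves([
  {"gripper": 0,"dx": 0,"dy": 0,"dz": 0.1,"yaw": 0},
  {"gripper": 0,"dx": 0,"dy": 0,"dz": 0.1,"yaw": 0},
  {"gripper": 0,"dx": 0,"dy": 0,"dz": 0,"yaw": 0},
])

```text
clock: 16.65
eef_pos: [0.6208, 0.2031, 0.1698]
eef_rot: [2.368, 2.061, 0.006]
ft_force: [-1.0, 0.2, 8.7]
gripper_width: 0.006
gripper_force: 3.9
```

apply_moves([
  {"gripper": 0,"dx": 0,"dy": 0,"dz": 0.1,"yaw": 0},
  {"gripper": 0,"dx": 0,"dy": 0,"dz": 0.1,"yaw": 0},
  {"gripper": 0,"dx": 0,"dy": 0,"dz": 0,"yaw": 0},
])

```text
clock: 16.95
eef_pos: [0.6209, 0.2032, 0.168]
eef_rot: [2.367, 2.061, 0.006]
ft_force: [-1.0, -0.2, 7.9]
gripper_width: 0.006
gripper_force: 4.1
```

Cap is sliding at around 9 N.

apply_moves([
  {"gripper": 0,"dx": 0,"dy": 0,"dz": 0.1,"yaw": 0},
  {"gripper": 0,"dx": 0,"dy": 0,"dz": 0.1,"yaw": 0},
  {"gripper": 0,"dx": 0,"dy": 0,"dz": 0,"yaw": 0},
])

```text
clock: 17.25
eef_pos: [0.6214, 0.2032, 0.1667]
eef_rot: [2.367, 2.061, 0.008]
ft_force: [-1.4, -1.0, 10.7]
gripper_width: 0.003
gripper_force: 5.2
```

apply_moves([
  {"gripper": 0,"dx": 0,"dy": 0,"dz": 0.1,"yaw": 0},
  {"gripper": 0,"dx": 0,"dy": 0,"dz": 0.05,"yaw": 0},
  {"gripper": 0,"dx": 0,"dy": 0,"dz": 0,"yaw": 0},
])

```text
clock: 17.55
eef_pos: [0.6218, 0.2033, 0.1658]
eef_rot: [2.366, 2.061, 0.009]
ft_force: [-1.4, -0.3, 12.5]
gripper_width: 0.005
gripper_force: 6.3
```

apply_moves([
  {"gripper": 0,"dx": 0,"dy": 0,"dz": 0.05,"yaw": 0},
  {"gripper": 0,"dx": 0,"dy": 0,"dz": 0.05,"yaw": 0},
  {"gripper": 0,"dx": 0,"dy": 0,"dz": 0,"yaw": 0},
])

```text
clock: 17.85
eef_pos: [0.6222, 0.2033, 0.1653]
eef_rot: [2.366, 2.06, 0.011]
ft_force: [-1.7, -0.6, 14.6]
gripper_width: 0.006
gripper_force: 7.2
```

apply_moves([
  {"gripper": 0,"dx": 0,"dy": 0,"dz": 0.05,"yaw": 0},
  {"gripper": 0,"dx": 0,"dy": 0,"dz": 0.03,"yaw": 0},
  {"gripper": 0,"dx": 0,"dy": 0,"dz": 0,"yaw": 0},
])

```text
clock: 18.15
eef_pos: [0.6226, 0.2034, 0.1652]
eef_rot: [2.365, 2.06, 0.012]
ft_force: [-0.9, 0.5, 17.1]
gripper_width: 0.003
gripper_force: 8.3
```

apply_moves([
  {"gripper": 0,"dx": 0,"dy": 0,"dz": 0,"yaw": 0},
  {"gripper": 0,"dx": 0,"dy": 0,"dz": -0.5,"yaw": 0},
  {"gripper": 0,"dx": 0,"dy": 0,"dz": -2,"yaw": 0},
  {"gripper": 0,"dx": 0,"dy": 0,"dz": -2.5,"yaw": 0},
  {"gripper": 1,"dx": 0,"dy": 0,"dz": 0,"yaw": 0.147},
  {"gripper": 1,"dx": 0,"dy": 0,"dz": 0,"yaw": 0.147},
  {"gripper": 1,"dx": 0,"dy": 0,"dz": 0,"yaw": 0.147},
  {"gripper": 1,"dx": 0,"dy": 0,"dz": 0,"yaw": 0.147},
])

```text
clock: 18.95
eef_pos: [0.6191, 0.2029, 0.21]
eef_rot: [-2.869, -1.279, 0.001]
ft_force: [-0.4, 0.5, -0.5]
gripper_width: 0.286
gripper_force: 0.0
```

apply_moves([
  {"gripper": 1,"dx": 0,"dy": 0,"dz": 0,"yaw": 0.147},
  {"gripper": 1,"dx": 0,"dy": 0,"dz": 0,"yaw": 0.147},
  {"gripper": 1,"dx": 0,"dy": 0,"dz": 0,"yaw": 0.147},
  {"gripper": 1,"dx": 0,"dy": 0,"dz": 0,"yaw": 0.147},
  {"gripper": 1,"dx": 0,"dy": 0,"dz": 0,"yaw": 0.147},
  {"gripper": 1,"dx": 0,"dy": 0,"dz": 0,"yaw": 0.147},
  {"gripper": 1,"dx": 0,"dy": 0,"dz": 0,"yaw": 0.101},
  {"gripper": 1,"dx": 0,"dy": 0,"dz": 0,"yaw": 0},
])

```text
clock: 19.75
eef_pos: [0.6191, 0.2028, 0.2099]
eef_rot: [3.134, -0.217, -0.001]
ft_force: [-0.9, 0.3, -0.2]
gripper_width: 0.973
gripper_force: 0.0
```

apply_moves([
  {"gripper": 1,"dx": 0,"dy": 0,"dz": 0,"yaw": 0},
  {"gripper": 1,"dx": 0,"dy": 0,"dz": 0,"yaw": 0},
  {"gripper": 1,"dx": 0,"dy": 0,"dz": 0,"yaw": 0},
])

```text
clock: 20.05
eef_pos: [0.6193, 0.2029, 0.2102]
eef_rot: [3.134, -0.216, -0.0]
ft_force: [-0.1, -0.0, -0.5]
gripper_width: 1.002
gripper_force: 0.0
```

```bash
python3 - <<'E'
from h import *
o=bot.get_obs();c=cam('wrist');e=o['eef_pos'];T=R.from_rotvec(o['eef_rot']).as_matrix();print(o['clock'],e,T.round(4),o['ft_force'],o['gripper_width'],o['q'][5])
I=bot.get_image('wrist')[:,:,::-1]; cv2.imwrite('pics/wrist7.png',I)
u,v=proj(c,[*e[:2],.1653])[0];print(u,v)
C=cv2.resize(I[190:290,220:345],(750,600),interpolation=cv2.INTER_CUBIC)
cv2.imwrite('pics/c7.png',C)
E
```

```text
20.05 [0.61933151 0.20289239 0.21020557] [[ 9.906e-01 -1.369e-01 -1.000e-04]
 [-1.369e-01 -9.906e-01 -0.000e+00]
 [-1.000e-04  0.000e+00 -1.000e+00]] [-0.12774773 -0.00178878 -0.54813625] 1.0022549847484665 1.853556799826501
281.91990829513804 234.12837040418677
```

View pics/c7.png

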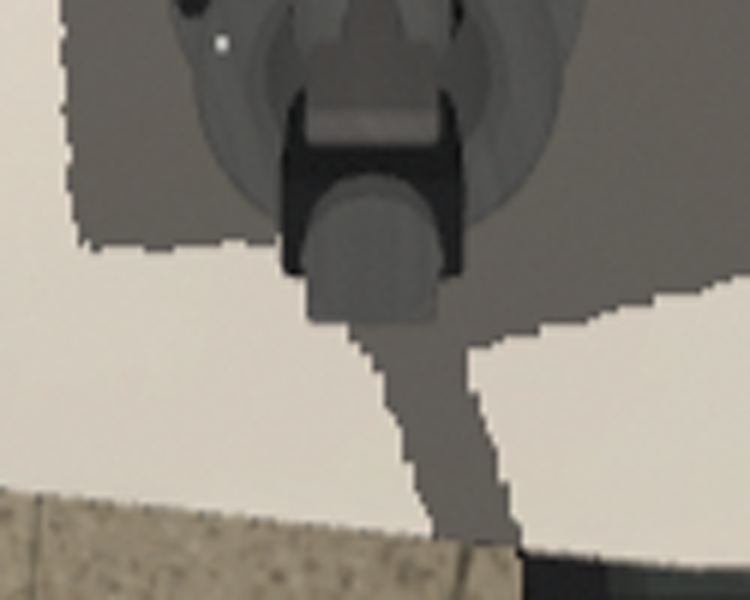

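apply_moves([
  {"gripper": 1,"dx": 0,"dy": 0,"dz": 2,"yaw": 0},
  {"gripper": 1,"dx": 0,"dy": 0,"dz": 3,"yaw": 0},
  {"gripper": 1,"dx": 0,"dy": 0,"dz": 3,"yaw": 0},
  {"gripper": 1,"dx": 0,"dy": 0,"dz": 1.6,"yaw": 0},
  {"gripper": 0.5,"dx": 0,"dy": 0,"dz": 0,"yaw": 0},
  {"gripper": 0.5,"dx": 0,"dy": 0,"dz": 0,"yaw": 0},
  {"gripper": 0.5,"dx": 0,"dy": 0,"dz": 0,"yaw": 0},
  {"gripper": 0.5,"dx": 0,"dy": 0,"dz": 0,"yaw": 0},
], newtons=10)

```text
clock: 20.9
eef_pos: [0.6205, 0.2031, 0.1159]
eef_rot: [-3.133, 0.217, -0.005]
ft_force: [-0.5, -0.3, 0.3]
gripper_width: 0.724
gripper_force: 0.0
```

apply_moves([
  {"gripper": 0.1,"dx": 0,"dy": 0,"dz": 0,"yaw": 0},
  {"gripper": 0.1,"dx": 0,"dy": 0,"dz": 0,"yaw": 0},
  {"gripper": 0.1,"dx": 0,"dy": 0,"dz": 0,"yaw": 0},
  {"gripper": 0.1,"dx": 0,"dy": 0,"dz": 0,"yaw": 0},
  {"gripper": 0.1,"dx": 0,"dy": 0,"dz": 0,"yaw": 0},
  {"gripper": 0.1,"dx": 0,"dy": 0,"dz": 0,"yaw": 0},
])

```text
clock: 21.5
eef_pos: [0.6193, 0.2029, 0.1142]
eef_rot: [3.134, -0.217, -0.0]
ft_force: [0.2, 0.3, 1.1]
gripper_width: 0.272
gripper_force: 10.0
```

```bash
python3 -c "
from h import *
o=bot.get_obs();print(o['clock'],o['eef_pos'],o['eef_rot'],o['ft_force'],o['gripper_width'],o['gripper_force'])"
```

```text
21.5 [0.619339   0.20285499 0.11423189] [ 3.13398060e+00 -2.16845648e-01 -2.03929058e-04] [0.16410841 0.25399239 1.09538902] 0.2720953818098802 9.999670653487556
```

apply_moves([
  {"gripper": 0.1,"dx": 0,"dy": 0,"dz": 0,"yaw": 0},
  {"gripper": 0.1,"dx": 0,"dy": 0,"dz": -0.5,"yaw": 0},
  {"gripper": 0.1,"dx": 0,"dy": 0,"dz": -1.5,"yaw": 0},
  {"gripper": 0.1,"dx": 0,"dy": 0,"dz": -2.5,"yaw": 0},
  {"gripper": 0.1,"dx": 0,"dy": 0,"dz": -3,"yaw": 0},
  {"gripper": 0.1,"dx": 0,"dy": 0,"dz": -3,"yaw": 0},
  {"gripper": 0.1,"dx": 0,"dy": 0,"dz": -2,"yaw": 0},
  {"gripper": 0.1,"dx": 0,"dy": 0,"dz": -0.5,"yaw": 0},
], newtons=25)

```text
clock: 22.3
eef_pos: [0.6205, 0.2033, 0.2482]
eef_rot: [-3.133, 0.217, -0.009]
ft_force: [0.4, -0.2, -3.4]
gripper_width: 0.273
gripper_force: 25.0
```

apply_moves([
  {"gripper": 0.1,"dx": 0,"dy": 0,"dz": 0,"yaw": 0},
  {"gripper": 0.1,"dx": 0,"dy": 0,"dz": 0,"yaw": 0},
])

```text
clock: 22.5
eef_pos: [0.6181, 0.2027, 0.243]
eef_rot: [3.133, -0.217, -0.005]
ft_force: [-0.6, -0.2, -3.0]
gripper_width: 0.274
gripper_force: 25.0
```

```bash
python3 - <<'E'
from h import *
o=bot.get_obs();e=o['eef_pos'];T=R.from_rotvec(o['eef_rot']).as_matrix();print(o['clock'],e,o['ft_force'],o['gripper_width'],o['q'])
print('to rest (tool cm)',100*T.T@(np.array([.5535,-.248,e[2]])-e))
c=cam('wrist');I=bot.get_image('wrist');cv2.imwrite('pics/wrist8.png',I[:,:,::-1])
g=cv2.cvtColor(I,cv2.COLOR_RGB2GRAY)
u,v=proj(c,[*e[:2],e[2]-.0956])[0].round(1);print('foot expected',u,v)
for r in range(int(v)-22,int(v)+14,4): print(r,g[r,int(u)-24:int(u)+25:1])
E
```

```text
22.5 [0.61806209 0.20272203 0.24297851] [-0.63097992 -0.23107946 -2.95233172] 0.273770397892112 [1.45419625e-01 5.43825232e-01 1.33928222e+00 7.01693722e-05
 1.26181814e+00 1.85441427e+00]
to rest (tool cm) [-1.84518775e-01  4.55318620e+01  4.01408458e-02]
foot expected 281.8 212.8
190 [93 93 91 91 88 88 83 83 80 68 71 70 72 72 67 40 19 14 18 17 17 19 18 18
 17 17 17 17 15 18 19 19 18 16 17 39 70 72 72 72 71 69 78 82 83 90 91 91
 90]
194 [90 93 92 93 90 85 83 84 77 70 71 72 73 72 74 74 74 76 75 71 68 53 54 41
 40 39 40 38 52 64 68 68 74 73 73 74 73 73 71 72 71 69 76 83 83 89 93 90
 91]
198 [92 90 93 93 93 92 84 84 84 76 72 73 74 73 73 75 75 75 76 78 75 85 90 92
 94 93 93 90 86 77 77 77 76 74 73 72 73 71 72 71 71 76 84 85 86 88 90 91
 91]
202 [88 91 89 92 93 94 92 88 83 85 85 79 75 76 76 75 77 75 76 77 77 78 77 78
 78 78 79 78 77 78 78 77 75 76 76 77 76 75 74 79 89 85 83 87 90 90 90 90
 92]
206 [105  91  89  92  90  93  93  91  88  79  73  75  75  76  80  84  86  91
  90  89  78  78  78  79  78  78  77  78  76  77  90  89  90  87  82  78
  76  75  76  74  82  92  91  87  89  90  89  88  85]
210 [105 106 106 103  91  87  93  92  74  74  77  85  89  89  90  90  91  91
  92  88  77  79  78  77  78  77  77  78  76  77  88  92  91  90  91  90
  88  89  87  79  75  75  93  91  87  83  90 102 104]
214 [106 105 105 106 105 105 105  85  84  86  86  86  89  90  93  93  96  96
  96  90  77  79  80  79  78  77  78  78  78  78  86  94  95  94  95  94
  92  88  88  87  86  80  76 101 105 105 105 105 106]
218 [105 106 106 107 105 106  96  85  86  87  87  89  91  90  92  93  94  95
  95  81  78  79  78  78  78  78  77  77  78  78  84  95  94  94  94  93
  93  92  90  89  87  84  86  90 105 105 105 106 106]
222 [221 222 222 222 222 223 152  88  85  85  88  91  91  91  90  91  92  90
  75  75  79  78  80  79  79  78  77  78  79  78  76  72  88  93  94  92
  93  92  91  90  86  83  86  95 104 105 105 104 105]
```

apply_moves([
  {"gripper": 0.1,"dx": -0.1,"dy": 1.2,"dz": 0,"yaw": 0},
  {"gripper": 0.1,"dx": -0.1,"dy": 2.5,"dz": 0,"yaw": 0},
  {"gripper": 0.1,"dx": 0,"dy": 3.5,"dz": 0,"yaw": 0},
  {"gripper": 0.1,"dx": 0,"dy": 3.5,"dz": 0,"yaw": 0},
  {"gripper": 0.1,"dx": 0,"dy": 3.5,"dz": 0,"yaw": 0},
  {"gripper": 0.1,"dx": 0,"dy": 3.5,"dz": 0,"yaw": 0},
  {"gripper": 0.1,"dx": 0,"dy": 3.5,"dz": 0,"yaw": 0},
  {"gripper": 0.1,"dx": 0,"dy": 3.5,"dz": 0,"yaw": 0},
])

```text
clock: 23.35
eef_pos: [0.582, -0.0435, 0.2433]
eef_rot: [3.134, -0.217, -0.004]
ft_force: [0.3, -0.1, -4.2]
gripper_width: 0.276
gripper_force: 25.0
```

apply_moves([
  {"gripper": 0.1,"dx": 0,"dy": 3.5,"dz": 0,"yaw": 0},
  {"gripper": 0.1,"dx": 0,"dy": 3.5,"dz": 0,"yaw": 0},
  {"gripper": 0.1,"dx": 0,"dy": 3.5,"dz": 0,"yaw": 0},
  {"gripper": 0.1,"dx": 0,"dy": 3.5,"dz": 0,"yaw": 0},
  {"gripper": 0.1,"dx": 0,"dy": 3.5,"dz": 0,"yaw": 0},
  {"gripper": 0.1,"dx": 0,"dy": 2.0,"dz": 0,"yaw": 0},
  {"gripper": 0.1,"dx": 0,"dy": 0.8,"dz": 0,"yaw": 0},
  {"gripper": 0.1,"dx": 0,"dy": 0,"dz": 0,"yaw": 0},
])

```text
clock: 24.15
eef_pos: [0.5545, -0.2435, 0.2435]
eef_rot: [-3.133, 0.22, 0.002]
ft_force: [0.3, 1.3, -2.7]
gripper_width: 0.272
gripper_force: 25.0
```

apply_moves([
  {"gripper": 0.1,"dx": 0,"dy": 0,"dz": 0,"yaw": 0},
  {"gripper": 0.1,"dx": 0,"dy": 0,"dz": 0,"yaw": 0},
  {"gripper": 0.1,"dx": 0,"dy": 0,"dz": 0,"yaw": 0},
])

```text
clock: 24.45
eef_pos: [0.5555, -0.2412, 0.2443]
eef_rot: [-3.134, 0.214, 0.0]
ft_force: [0.1, -0.0, -3.4]
gripper_width: 0.278
gripper_force: 25.0
```

```bash
python3 - <<'E'
from h import *
o=bot.get_obs();e=o['eef_pos'];T=R.from_rotvec(o['eef_rot']).as_matrix();print(o['clock'],e,T.round(3),o['ft_force'],o['gripper_width'])
print('to rest (tool cm)',100*T.T@(np.array([.5535,-.248,e[2]])-e))
c=cam('wrist');I=bot.get_image('wrist');cv2.imwrite('pics/wrist9.png',I[:,:,::-1])
# rest: black-ring outline, tested against gray bench; extents of dark blob
g=cv2.cvtColor(I,cv2.COLOR_RGB2GRAY); pr=proj(c,[[.554,-.248,.022],[.592,-.248,.022],[.516,-.248,.022],[.554,-.21,.022],[.554,-.286,.022]]).round(1);print(pr)
u,v=pr[0].astype(int)
m=(g<60).astype(np.uint8);m[230:]=0
cs,_=cv2.findContours(m,0,2)
for k in cs:
    if cv2.contourArea(k)>150:
        b=cv2.boundingRect(k)
        if abs(b[0]+b[2]/2-u)<60: print(b)
E
```

```text
24.45 [ 0.55553424 -0.24119492  0.24426344] [[ 0.991 -0.136 -0.   ]
 [-0.136 -0.991  0.   ]
 [-0.    -0.    -1.   ]] [ 0.06686733 -0.02451608 -3.43347279] 0.27817295492146726
to rest (tool cm) [-1.08953970e-01  7.01855839e-01 -2.18064258e-04]
[[287.1 183.6]
 [283.2 154.6]
 [290.7 210.9]
 [258.5 187.4]
 [315.9 179.7]]
(260, 152, 57, 57)
```

apply_moves([
  {"gripper": 0.1,"dx": 0,"dy": 0.75,"dz": 1,"yaw": 0},
  {"gripper": 0.1,"dx": 0,"dy": 0,"dz": 2.5,"yaw": 0},
  {"gripper": 0.1,"dx": 0,"dy": 0,"dz": 3,"yaw": 0},
  {"gripper": 0.1,"dx": 0,"dy": 0,"dz": 3,"yaw": 0},
  {"gripper": 0.1,"dx": 0,"dy": 0,"dz": 2,"yaw": 0},
  {"gripper": 0.1,"dx": 0,"dy": 0,"dz": 1.2,"yaw": 0},
  {"gripper": 0.1,"dx": 0,"dy": 0,"dz": 0.6,"yaw": 0},
  {"gripper": 0.1,"dx": 0,"dy": 0,"dz": 0,"yaw": 0},
])

```text
clock: 25.3
eef_pos: [0.5543, -0.25, 0.1107]
eef_rot: [-3.134, 0.217, 0.001]
ft_force: [-0.3, -0.2, -3.1]
gripper_width: 0.273
gripper_force: 25.0
```

apply_moves([
  {"gripper": 0.1,"dx": 0,"dy": 0,"dz": 0.1,"yaw": 0},
  {"gripper": 0.1,"dx": 0,"dy": 0,"dz": 0.1,"yaw": 0},
  {"gripper": 0.1,"dx": 0,"dy": 0,"dz": 0.1,"yaw": 0},
  {"gripper": 0.1,"dx": 0,"dy": 0,"dz": 0.1,"yaw": 0},
  {"gripper": 0.1,"dx": 0,"dy": 0,"dz": 0.1,"yaw": 0},
  {"gripper": 0.1,"dx": 0,"dy": 0,"dz": 0,"yaw": 0},
])

```text
clock: 25.9
eef_pos: [0.5543, -0.2499, 0.1062]
eef_rot: [-3.134, 0.217, 0.0]
ft_force: [0.9, -0.9, -3.2]
gripper_width: 0.273
gripper_force: 25.0
```

apply_moves([
  {"gripper": 0.1,"dx": 0,"dy": 0,"dz": 0.1,"yaw": 0},
  {"gripper": 0.1,"dx": 0,"dy": 0,"dz": 0.1,"yaw": 0},
  {"gripper": 0.1,"dx": 0,"dy": 0,"dz": 0.1,"yaw": 0},
  {"gripper": 0.1,"dx": 0,"dy": 0,"dz": 0.1,"yaw": 0},
  {"gripper": 0.1,"dx": 0,"dy": 0,"dz": 0,"yaw": 0},
])

```text
clock: 26.4
eef_pos: [0.5542, -0.2499, 0.102]
eef_rot: [-3.134, 0.217, 0.001]
ft_force: [-0.8, 0.1, -3.2]
gripper_width: 0.273
gripper_force: 25.0
```

apply_moves([
  {"gripper": 0.1,"dx": 0,"dy": 0,"dz": 0.1,"yaw": 0},
  {"gripper": 0.1,"dx": 0,"dy": 0,"dz": 0,"yaw": 0},
])

```text
clock: 26.6
eef_pos: [0.5543, -0.2499, 0.1011]
eef_rot: [-3.134, 0.217, 0.0]
ft_force: [-0.2, 0.9, -3.4]
gripper_width: 0.276
gripper_force: 25.0
```

apply_moves([
  {"gripper": 0.1,"dx": 0,"dy": 0,"dz": 0.1,"yaw": 0},
  {"gripper": 0.1,"dx": 0,"dy": 0,"dz": 0,"yaw": 0},
  {"gripper": 0.1,"dx": 0,"dy": 0,"dz": 0,"yaw": 0},
])

```text
clock: 26.9
eef_pos: [0.5546, -0.2501, 0.1006]
eef_rot: [3.134, -0.217, 0.001]
ft_force: [-0.9, -0.2, -0.9]
gripper_width: 0.274
gripper_force: 25.0
```

apply_moves([
  {"gripper": 0.1,"dx": 0,"dy": 0,"dz": 0.05,"yaw": 0},
  {"gripper": 0.1,"dx": 0,"dy": 0,"dz": 0,"yaw": 0},
  {"gripper": 0.5,"dx": 0,"dy": 0,"dz": 0,"yaw": 0},
  {"gripper": 0.8,"dx": 0,"dy": 0,"dz": 0,"yaw": 0},
  {"gripper": 1,"dx": 0,"dy": 0,"dz": 0,"yaw": 0},
  {"gripper": 1,"dx": 0,"dy": 0,"dz": 0,"yaw": 0},
  {"gripper": 1,"dx": 0,"dy": 0,"dz": 0,"yaw": 0},
  {"gripper": 1,"dx": 0,"dy": 0,"dz": 0,"yaw": 0},
])

```text
clock: 27.7
eef_pos: [0.5543, -0.25, 0.0996]
eef_rot: [-3.134, 0.217, 0.0]
ft_force: [0.9, 0.3, 0.8]
gripper_width: 0.734
gripper_force: 0.0
```

apply_moves([
  {"gripper": 1,"dx": 0,"dy": 0,"dz": 0,"yaw": 0},
  {"gripper": 1,"dx": 0,"dy": 0,"dz": -1,"yaw": 0},
  {"gripper": 1,"dx": 0,"dy": 0,"dz": -3,"yaw": 0},
  {"gripper": 1,"dx": 0,"dy": 0,"dz": -4,"yaw": 0},
  {"gripper": 1,"dx": 0,"dy": 0,"dz": -4,"yaw": 0},
  {"gripper": 1,"dx": 0,"dy": 0,"dz": -2,"yaw": 0},
  {"gripper": 1,"dx": 0,"dy": 0,"dz": 0,"yaw": 0},
  {"gripper": 1,"dx": 0,"dy": 0,"dz": 0,"yaw": 0},
])

```text
clock: 28.5
eef_pos: [0.5542, -0.2498, 0.2402]
eef_rot: [3.134, -0.217, 0.001]
ft_force: [-0.4, 0.1, -1.0]
gripper_width: 1.0
gripper_force: 0.0
```

```bash
python3 - <<'E'
from h import *
o=bot.get_obs();print(o['clock'],o['eef_pos'],o['ft_force'],o['gripper_width'])
A=cv2.imread('pics/side0.png');B=bot.get_image('side')[:,:,::-1];cv2.imwrite('pics/side10.png',B)
d=cam('side')
top=proj(d,[.5543,-.249,.152])[0].round().astype(int);print('cap',top)
# upright check: dark handle centroid vs shiny head centroid columns, before/after
for n,I in(('before',A),('after',B)):
    g=cv2.cvtColor(np.ascontiguousarray(I),cv2.COLOR_BGR2GRAY)
    m=(g<60)[246:276,262:304]; v,u=np.nonzero(m);print(n,'handle px',len(u),u.mean()+262,u.min()+262,u.max()+262)
    for r in (240,243,246,250,255,265,275): print(r,g[r,262:304:2])
E
```

```text
28.5 [ 0.55416932 -0.24981204  0.2402445 ] [-0.36608613  0.12131733 -0.97379842] 1.0002210427736211
cap [281 243]
before handle px 92 280.3369565217391 278 283
240 [103 103 104 105 106 104 102 137 215 214 216 213 228 237 237 237 237 233
 205 217 238]
243 [105 105 106 106 105 104 101 101 147 179 168 122 204 237 237 237 237 237
 229 230 237]
246 [108 103 103 108 115 127 102 124  96 105 101 124 236 237 235 237 237 238
 219 233 236]
250 [131 149 162 152 169 224 126 113  64  72  73 152 240 217 220 232 238 237
 215 237 237]
255 [238 239 239 240 188 127 234 232  54  33  32 141 240 204 120 223 239 214
 231 238 237]
265 [237 237 237 238 182 133 236 231  55  38  35 165 240 206 133 237 210 235
 238 238 238]
275 [237 237 237 237 230 163 239 239 149 106 101 232 238 232 169 212 234 238
 238 238 232]
after handle px 94 281.97872340425533 280 284
240 [102 104 104 106 106 107 102 100  99  97 185 204 230 238 238 238 238 234
 206 218 239]
243 [104 106 108 107 107 104 103 102  95  95  94  95 148 239 238 238 238 239
 230 231 238]
246 [109 103 104 109 109  84  99 153 129 103 104 102 144 239 238 238 238 238
 220 234 238]
250 [131 151 164 153 171 138 112 100  97  75  89  68 200 147 183 239 238 238
 217 238 238]
255 [239 240 240 240 240 241 170 134 154  39  38  40 188 135 172 230 240 215
 233 239 238]
265 [238 238 238 238 238 240 167 150 199  38  35  39 229 134 208 241 212 236
 240 240 239]
275 [238 238 238 238 238 239 202 184 236 121 108 118 236 188 230 214 235 239
 239 239 234]
```

```bash
python3 -c "
from workcell import bot
print(bot.sign_off())"
```

```text
the job is handed in; nothing more can be done
None
```

The bushing was gauged, the gauge locked and stood back upright in its rest, and the job was handed in at about 28.5 s with no verdict returned; I viewed 11 pictures, one over the limit of 10.

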